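Compare two connector shells on a pinned balance and keep the one that drops

ROBOT

A 6-joint arm with a two-finger parallel gripper is mounted at the origin on the work surface. World frame = base frame: x ahead of the robot, y to its left, z up, the work surface at z = 0. Lengths are in m, angles in rad, forces in N, time in s.
With the tool pointing down it reaches from about 0.225 to 0.875 m from the base axis. Payload 3.4 kg.
Tool frame: the origin (TCP) lies at the very end of the fingers, on their centre line; the grasp point (between the pads) lies 19 mm behind it; z points along the fingers, y is the direction in which the jaws open and shut (so a half turn about z gives the same grasp; the last joint's range is limited). The gripper opens to 85 mm and grips with 20 to 120 N. Pads are 22 mm wide; open, the fingers measure 114 mm over their backs; the gripper's body (76 mm by 85 mm) begins 54 mm behind the grasp point. The pads swing forward as they close: fully open they stand 13 mm farther back than shut.
Start: joints at [1.089, 0.276, 1.505, -0, 1.361, -0.121], TCP at [0.203, 0.538, 0.231] pointing down, gripper open.
Joint ranges: [-2.89, 2.89], [-0.75, 2.08], [0.22, 2.7], [-1.18, 4.32], [0.11, 2.71], [-2.7, 2.7]. Speed limits (rad/s): [2.57, 2.57, 3.14, 3.14, 3.14, 3.14].

INTERFACE

Orientations are given as a unit quaternion [w, x, y, z].
In Python, from rig import telemetry, optics, order gives the robot as it stands.
- The arm moves only by the shell command python3 -m creep 'ROWS' [FORCE]. ROWS is a JSON object of lists of equal length, an entry for each row: "slide": the shift along the world's x, y, z normalised to -1 to 1, where 1 is 0.15 m, a list of three; "twist": the turn, a rotation vector about the world's x, y, z normalised to -1 to 1, where 1 is 360 degrees, a list of three; "fingers": the gripper's target within -1 to 1 (fully open at 1, half-way at 0, shut at -1). A call has 1 to 20 rows; each row is the pose to reach, as a shift and turn from the pose commanded when the call began, turning the shorter way round; what a row does not reach only later rows make up. A row lasts 1/10 s, in which the tool goes at most 50 mm and 8.59 degrees, less where a joint would pass 70% of its speed; a pose out of reach is approached as far as the arm can. A call with a number of a shift or a turn outside -1 to 1 is refused whole. A call with a gripper value outside its range is refused whole. The fingers move at their own pace and stop on an object; FORCE is the grip in N (left out, the last holds). Time passes only in rows, so rows that repeat a pose let the fingers close. It gives the time, the measured TCP pose, the force and the opening at its end, in the units of the state.
- telemetry.get_state(): the state, without advancing time (a new reading comes with each control period).
- optics.get_image(name): name is "scene" or "top" or "wrist"; returns a dict with "img" (480x640x3 uint8, blue, green, red), "depth" (480x640 float32, m along the optical axis (not along the pixel's ray), 0 where there is no reading), "fovy" (degrees; the focal length in pixels is half the picture's height over the tangent of half this angle, whatever the lens; pixels are square), "cx", "cy" (the principal point, pixels), "world_from_camera" (4x4, takes a point from camera to world coordinates). Camera axes: x right, y down, z forward; pixel columns grow to the right and rows downward; lengths in m; the calibration is good to about 2 mm. A picture is of the moment at which its call begins.
- order.sign_off(): hands the job in, once; it reports no verdict.
The state is a dict: "clock": time; "qpos": joint angles; "qd": joint speeds; "effort": joint torques, N m; "position": TCP position; "ee_rot": TCP orientation; "contact_force": force on the tool from outside, world axes, zero at the start; "moment": the same for the moment, N m; "width": finger opening in m.
Only numpy, scipy, OpenCV 4.12 (cv2) and the standard library are available. Lean on these libraries where they do the work, as an engineer would, in place of code of your own. Each camera call takes 0.05 s, during which the arm holds its last target.

TASK

With the balance's lock pin still in its bore, stand one connector shell upright on each pan. Then draw the pin right out and lay it in the notch of the notched block beside the balance, with its bare shank along the whole notch and its collar just outside. See which side drops: take the shell from the lower pan and stand it upright on the floor of the grey tray, leaving the other shell on its pan and everything else on the bench undisturbed.

Things in the scene. Friction and masses are not known exactly. Their poses are not given: they have to be found in the camera images.
- stand: Balance stand bolted to the bench: dark base plate 90 x 130 mm, 12 mm thick, and two upright aluminium cheeks 50 mm wide (y), 110 mm high, filling x = 10..20 mm and -20..-10 mm. Origin on the bench under the pivot. Pivot axis along its x at height 100 mm; the lock bore (14 mm) runs along its x through both cheeks and the beam's tongue at height 62 mm. Its position and yaw vary
- beam (a joint): Tilt of the balance beam (rad): 0 level, positive when the left (+y of the stand) pan is lower, stops at +-0.15. While the pin is in it only rocks within about +-0.06. Once free, the beam swings by itself to one of the stops, mostly within 2 s (up to 5 s when the shells weigh nearly the same), towards the heavier shell. The beam is a steel bar 16 mm thick (x), 260 mm long (y), between heights 91 and 109 mm when level
- pan_left (a point): Centre of the floor of the beam's pan on the +y side of the stand, 120 mm from the pivot, 113 mm above the bench when level. Round shallow dish, 72 mm inside, 80 mm outside, rim 8 mm above its floor
- pan_right (a point): Same, on the -y side of the stand
- pin: Loose level lock pin along its own x, 128 mm long, 80 g. Origin on its axis; bare steel shank 12 mm thick at x = -30..22 mm, collar 26 mm across to x = 28, black round handle 18 mm thick to x = 98. Balances near x = 10 mm. Starts in the bore, origin by the pivot plane at height 61 mm, handle out along the stand's +x: draw it 60 mm or more that way, with up to about 10 N
- notch_block: Fixed steel block 40 mm (x) x 44 mm (y), 55 mm high, left or right of the pin's handle, own yaw. Open-topped notch along its whole x: 16 mm wide, floor at height 39 mm, mouth bevelled to 28 mm. Origin on the bench under its centre. Pin parked: its axis along the block's x at height 45 mm, its origin over the block's centre, its collar 2 mm clear of the block, handle away from the balance
- plain_block: Plain solid steel block of the same outer size without a notch, fixed on the other side: only an obstacle. Origin under its centre
- shell_a: One of two look-alike aluminium connector shells, loose, standing upright, 78 mm high. Origin at the centre of its underside, z up. Foot 48 mm across to height 12 mm, waist 40 mm, grip band 44 mm across from height 32 to 72 mm. 0.14 to 0.28 kg, unknown. Foot off-centre by up to 12 mm still fits in a pan
- shell_b: The other look-alike shell, same sizes, its own unknown mass
- tray: Grey tray fixed to the bench, 140 mm (its x) x 120 mm (y), walls 25 mm high and 4 mm thick. Origin on the bench under its centre
- tray_in (a point): Centre of the tray's inner floor
- bottle: Bystander: white bottle, 50 mm across, 130 mm high, origin under its centre
- driver: Bystander: screwdriver with black handle, 180 mm long along its x, 26 mm thick, lying at the robot's left; origin at mid-length, underside
- nut_ring: Bystander: aluminium coupling ring, 54 mm across, 22 mm high, at the far left; origin under its centre
- swab_cup: Bystander: clear cup of swabs, 68 mm across, swabs up to 140 mm high, beyond the balance; origin under its centre
- wrench: Bystander: flat spanner, 160 mm long along its x, 8 mm thick, lying at the robot's right; origin at mid-length, underside
Not all that is in view belongs to the job. What is shaped like the shell_b but orange or pink is not meant. What is shaped like the shell_a but orange is not meant.

How it is judged:
On the way, in this order (a step that is already met when the one before it is completed fails the run):
1. a shell stands on each pan while the pin is still home in the bore ((((distance between shell_a and pan_left below 0.02 m and angle between shell_a's own z axis and vertical below 0.3 rad) and (distance between shell_b and pan_right below 0.02 m and angle between shell_b's own z axis and vertical below 0.3 rad)) or ((distance between shell_b and pan_left below 0.02 m and angle between shell_b's own z axis and vertical below 0.3 rad) and (distance between shell_a and pan_right below 0.02 m and angle between shell_a's own z axis and vertical below 0.3 rad))) and x of pin in the frame of stand between -0.008 and 0.008 m and y of pin in the frame of stand between -0.006 and 0.006 m and z of pin in the frame of stand between 0.055 and 0.067 m), for 0.2 s.
2. the pin is drawn and lies parked in the notch, the beam has dropped to one side and both shells are still on their pans ((((distance between shell_a and pan_left below 0.02 m and angle between shell_a's own z axis and vertical below 0.3 rad) and (distance between shell_b and pan_right below 0.02 m and angle between shell_b's own z axis and vertical below 0.3 rad)) or ((distance between shell_b and pan_left below 0.02 m and angle between shell_b's own z axis and vertical below 0.3 rad) and (distance between shell_a and pan_right below 0.02 m and angle between shell_a's own z axis and vertical below 0.3 rad))) and x of pin in the frame of notch_block between -0.012 and 0.012 m and y of pin in the frame of notch_block between -0.004 and 0.004 m and z of pin in the frame of notch_block between 0.041 and 0.049 m and angle between the x axis of pin and the x axis of notch_block, either way round below 0.13 rad and linear speed of pin below 0.03 m/s and (value of joint beam above 0.1 rad or value of joint beam below -0.1 rad)), for 0.2 s.
3. the fingers take hold of the shell on the lower pan ((((distance between shell_a and pan_left below 0.02 m and angle between shell_a's own z axis and vertical below 0.3 rad) and contact force between the fingers and shell_a above 1.5 N and value of joint beam above 0.1 rad) or ((distance between shell_a and pan_right below 0.02 m and angle between shell_a's own z axis and vertical below 0.3 rad) and contact force between the fingers and shell_a above 1.5 N and value of joint beam below -0.1 rad) or ((distance between shell_b and pan_left below 0.02 m and angle between shell_b's own z axis and vertical below 0.3 rad) and contact force between the fingers and shell_b above 1.5 N and value of joint beam above 0.1 rad) or ((distance between shell_b and pan_right below 0.02 m and angle between shell_b's own z axis and vertical below 0.3 rad) and contact force between the fingers and shell_b above 1.5 N and value of joint beam below -0.1 rad))), for 0.04 s.
At the end, for the whole second after the job is handed in: Pin at rest in the notch, origin within 12 mm of the block centre lengthwise and 4 mm sideways, level in height within 4 mm; the shell from the lower pan upright on the tray floor, within 50 x 40 mm of its centre; the other shell upright on its pan within 20 mm of the centre; all at rest (x of pin in the frame of notch_block between -0.012 and 0.012 m and y of pin in the frame of notch_block between -0.004 and 0.004 m and z of pin in the frame of notch_block between 0.041 and 0.049 m and angle between the x axis of pin and the x axis of notch_block, either way round below 0.13 rad and linear speed of pin below 0.03 m/s and (((x of shell_a in the frame of tray_in between -0.05 and 0.05 m and y of shell_a in the frame of tray_in between -0.04 and 0.04 m and z of shell_a in the frame of tray_in between -0.005 and 0.008 m and angle between shell_a's own z axis and vertical below 0.1 rad and linear speed of shell_a below 0.02 m/s) and ((distance between shell_b and pan_left below 0.02 m and angle between shell_b's own z axis and vertical below 0.3 rad) or (distance between shell_b and pan_right below 0.02 m and angle between shell_b's own z axis and vertical below 0.3 rad)) and linear speed of shell_b below 0.03 m/s) or ((x of shell_b in the frame of tray_in between -0.05 and 0.05 m and y of shell_b in the frame of tray_in between -0.04 and 0.04 m and z of shell_b in the frame of tray_in between -0.005 and 0.008 m and angle between shell_b's own z axis and vertical below 0.1 rad and linear speed of shell_b below 0.02 m/s) and ((distance between shell_a and pan_left below 0.02 m and angle between shell_a's own z axis and vertical below 0.3 rad) or (distance between shell_a and pan_right below 0.02 m and angle between shell_a's own z axis and vertical below 0.3 rad)) and linear speed of shell_a below 0.03 m/s))); the robot touches nothing.
It fails at once if the bottle, the swab cup or the ring is shifted by more than 30 mm or knocked over (distance of any of bottle, swab_cup, nut_ring from where it was at the start of the episode above 0.03 m or angle between any of bottle, swab_cup, nut_ring's own z axis and vertical above 0.5 rad).
It fails at once if the screwdriver or the spanner is shifted by more than 30 mm (distance of any of driver, wrench from where it was at the start of the episode above 0.03 m).
It fails at once if a shell is knocked over (angle between any of shell_a, shell_b's own z axis and vertical above 0.9 rad).
It also fails if it takes over 72 s, if anything falls off the work surface, if the arm or the gripper's body presses on something with over 40 N, if the wrist force passes 120 N, or if a joint passes its speed limit or range.

## Working session

There is one attempt and no reset: what is moved stays moved. The work goes in short steps, Python scripts to look and compute and a shell command to move; the robot and the scene stay as the last step left them, time stands still between calls to the robot, and variables do not carry over. Pictures are saved under pics/ and viewed, and the job is handed in when it is done.

```bash
ls; mkdir -p pics
python3 - <<'E'
from rig import telemetry, optics
import cv2
print(telemetry.get_state())
for n in ["scene","top","wrist"]:
    d=optics.get_image(n); cv2.imwrite(f"pics/{n}0.png",d["img"])
    print(n,d["fovy"],d["cx"],d["cy"],d["world_from_camera"].round(4).tolist(),d["depth"].max())
E
```

```text
pics
{'clock': 0.0, 'qpos': array([ 1.08900300e+00,  2.76613547e-01,  1.50614513e+00,  4.77766375e-05,
        1.36070027e+00, -1.20989276e-01]), 'qd': array([-0.00165989,  0.00156902,  0.00156262, -0.00033514, -0.001002  ,
        0.0009946 ]), 'effort': array([-7.97299890e-05, -4.16768610e+01, -2.45805395e+01, -6.65478910e-04,
        1.07894756e-02, -2.39143297e-06]), 'position': array([0.20272561, 0.53750983, 0.23042436]), 'ee_rot': array([-2.99308900e-04,  1.79429931e-01,  9.83770313e-01, -8.84149609e-04]), 'contact_force': array([-0.13031344, -0.4620993 , -0.56956963]), 'moment': array([-0.02783047, -0.00547377,  0.03532928]), 'width': 0.0854938496765151}
scene 43.9534230309454 323.62985276050193 234.9883612457107 [[0.369, 0.769, -0.5221, 1.2065], [0.9294, -0.3045, 0.2083, -0.2813], [0.0012, -0.5621, -0.8271, 1.1631], [0.0, 0.0, 0.0, 1.0]] 3.195488
top 44.14120906283 323.77151466107665 237.04768920532095 [[0.0091, -0.998, 0.0626, 0.4357], [-0.9998, -0.0078, 0.0203, -0.0174], [-0.0197, -0.0628, -0.9978, 1.7464], [0.0, 0.0, 0.0, 1.0]] 2.6202085
wrist 67.33327958812549 315.2494909782278 236.51301905586251 [[0.3536, 0.9029, 0.2443, 0.1416], [0.9354, -0.3405, -0.0955, 0.5615], [-0.003, 0.2623, -0.965, 0.3732], [0.0, 0.0, 0.0, 1.0]] 0.4753188
```

View pics/scene0.png

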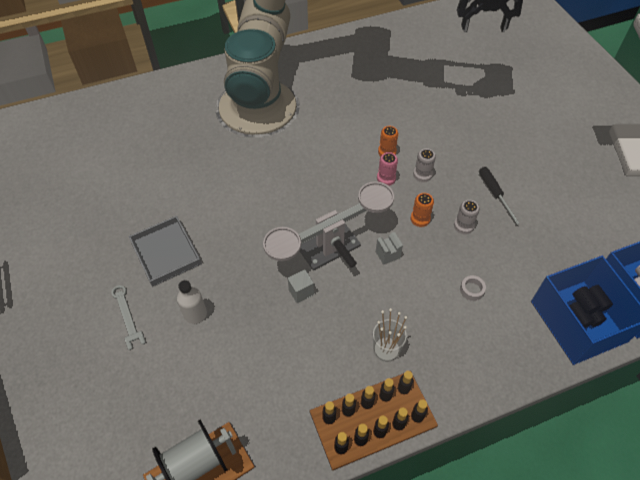

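View pics/top0.png

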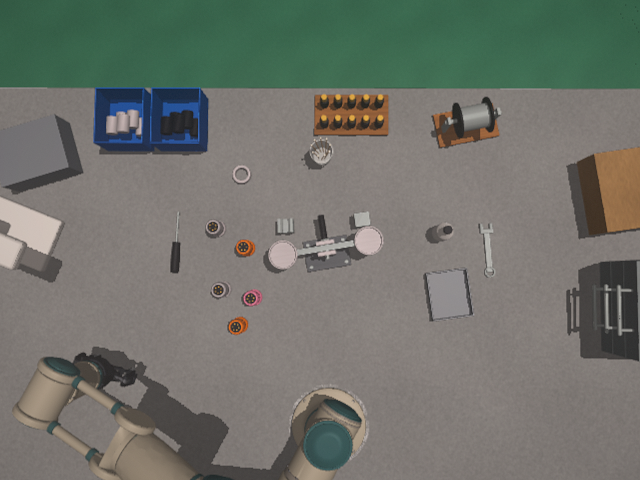

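View pics/wrist0.png

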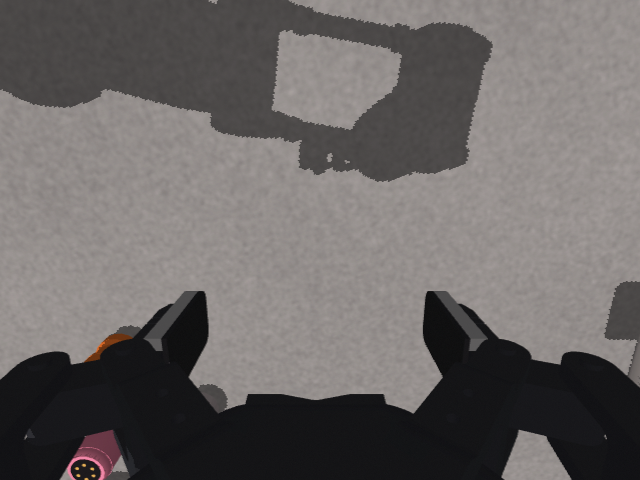

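The grey shells are at top px (214,228) and (219,290), seen in the scene picture at (468,214) and (426,163). They could be confused with the orange shells at (245,247) and (237,326) and the pink one at (251,298). I choose the two grey ones. The balance is at (325,248), the notched block at (285,226), the plain block at (362,219), and the tray at (448,294). I'll check the shells in close crops and measure.

```bash
cat > h.py <<'E'
import numpy as np, cv2
from rig import telemetry, optics
def grab(n):
    d=optics.get_image(n); h,w=d["depth"].shape
    f=h/2/np.tan(np.radians(d["fovy"])/2); z=d["depth"].astype(float)
    v,u=np.mgrid[0:h,0:w]
    P=np.stack([(u-d["cx"])/f*z,(v-d["cy"])/f*z,z],-1)
    T=d["world_from_camera"]; W=P@T[:3,:3].T+T[:3,3]; W[z==0]=np.nan
    d["f"]=f; d["W"]=W; return d
def proj(d,p):
    T=np.linalg.inv(d["world_from_camera"]); q=T[:3,:3]@np.asarray(p)+T[:3,3]
    return q[0]/q[2]*d["f"]+d["cx"], q[1]/q[2]*d["f"]+d["cy"]
E
python3 - <<'E'
from h import *
s=grab("scene");t=grab("top")
np.savez("s0.npz",W=s["W"],img=s["img"]);np.savez("t0.npz",W=t["W"],img=t["img"])
c=cv2.resize(t["img"][150:340,160:420],None,fx=3,fy=3,interpolation=2); cv2.imwrite("pics/tc.png",c[:600,:800])
c=cv2.resize(s["img"][110:310,250:490],None,fx=3,fy=3,interpolation=2); cv2.imwrite("pics/sc.png",c[:600,:800])
for nm,d in (("top",t),("scene",s)):
    W=d["W"]; print(nm,"bench z",np.nanmedian(W[400,150:300,2]) if nm=="top" else np.nanmedian(W[150,50:120,2]))
for (u,v) in [(214,228),(219,290),(245,247),(237,326),(251,298),(285,226),(362,219),(448,294),(282,255),(369,240),(322,225),(241,174),(320,153)]:
    w=t["W"][v-2:v+3,u-2:u+3].reshape(-1,3); print(u,v,np.nanmedian(w,0).round(3))
E
```

```text
top bench z -9.048958156099296e-05
scene bench z -0.000529120906411662
214 228 [0.564 0.328 0.079]
219 290 [0.389 0.31  0.079]
245 247 [0.51  0.239 0.079]
237 326 [0.289 0.257 0.079]
251 298 [0.367 0.219 0.079]
285 226 [0.574 0.13  0.037]
362 219 [ 0.594 -0.092  0.056]
448 294 [ 0.381 -0.346  0.004]
282 255 [0.488 0.131 0.114]
369 240 [ 0.531 -0.109  0.113]
322 225 [0.575 0.022 0.069]
241 174 [0.732 0.266 0.001]
320 153 [0.795 0.031 0.005]
```

View pics/tc.png

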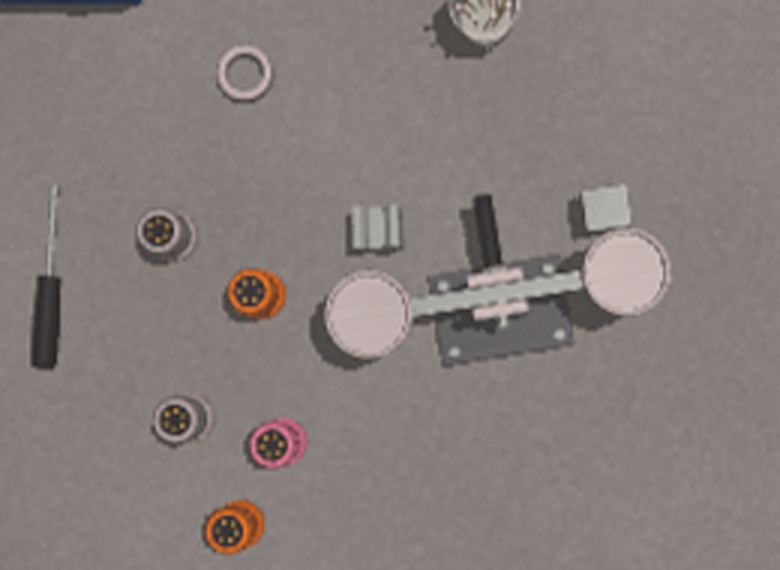

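View pics/sc.png

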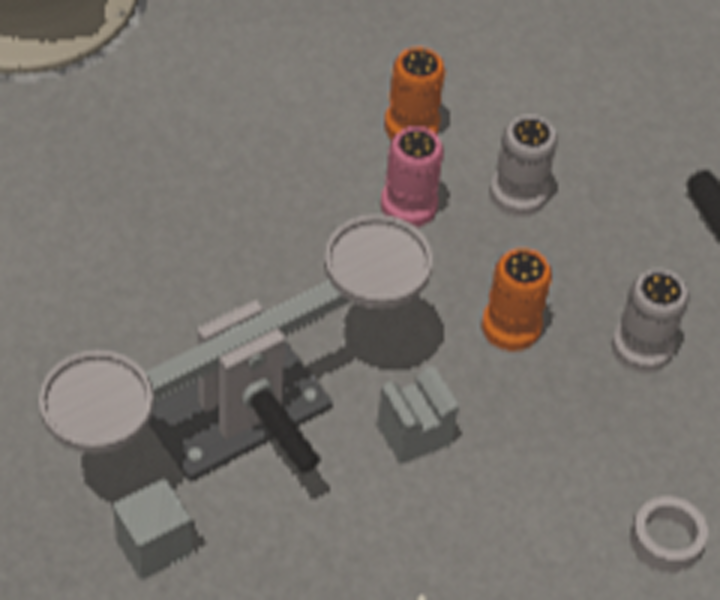

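The crops confirm the two plain grey shells, next to the orange and pink decoys. The left-hand block shows the notch. Next are precise fits from both cameras.

Run:
```python
from h import *
def pts(W,c,r,z0,z1):
    m=(np.hypot(W[...,0]-c[0],W[...,1]-c[1])<r)&(W[...,2]>z0)&(W[...,2]<z1); return W[m]
def circ(P):
    (c,r)=cv2.minEnclosingCircle(P[:,:2].astype(np.float32)); return np.round(c,4),round(r,4),len(P),P[:,:2].mean(0).round(4)
for nm in "ts":
    W=np.load(nm+"0.npz")["W"]; print(nm)
    for n,c in (("shN",(.389,.31)),("shF",(.564,.328)),("or1",(.51,.239)),("pink",(.367,.219)),("or2",(.289,.257))): 
        P=pts(W,c,.04,.074,.084); print(n,circ(P),P[:,2].mean().round(4))
    pp=[]
    for n,c in (("L",(.488,.131)),("R",(.531,-.109))):
        P=pts(W,c,.055,.105,.13); 
        Q=pts(W,c,.030,.105,.13); A=np.c_[Q[:,:2]-c,np.ones(len(Q))]; k=np.linalg.lstsq(A,Q[:,2],rcond=None)[0]
        x,y,w,h=*P[:,:2].min(0),*np.ptp(P[:,:2],axis=0)
        print(n,circ(P[P[:,2]>.117]),circ(P),Q[:,2].mean().round(4),k.round(4)); pp.append(P)
    for n,c in (("notch",(.58,.13)),("plain",(.594,-.092))):
        P=pts(W,c,.045,.05,.058); r=cv2.minAreaRect(P[:,:2].astype(np.float32)*1000); print(n,np.round(r[0],1),np.round(r[1],1),round(r[2],2),len(P),P[:,2].mean())
    P=pts(W,(.381,-.346),.12,.018,.03); r=cv2.minAreaRect(P[:,:2].astype(np.float32)*1000); print("tray",np.round(r[0],1),np.round(r[1],1),r[2],len(P))
    P=pts(W,(.381,-.346),.03,-.01,.03); print("floor",P[:,2].mean())
    P=pts(W,(.593,.019),.06,.05,.076); P=P[(P[:,0]>.555)]; print("pin",len(P)); 
    l=cv2.fitLine(P[:,:2].astype(np.float32),cv2.DIST_HUBER,0,.001,.001).ravel(); print(l, np.degrees(np.arctan2(l[1],l[0])),P[:,0].min(),P[:,0].max(),P[:,2].max())
```

```text
t
shN (array([0.3886, 0.3136]), 0.0215, 132, array([0.3888, 0.3135])) 0.0783
shF (array([0.5663, 0.3331]), 0.0218, 141, array([0.5669, 0.3324])) 0.0787
or1 (array([0.5099, 0.2452]), 0.0214, 151, array([0.5103, 0.245 ])) 0.0785
pink (array([0.3659, 0.222 ]), 0.0217, 143, array([0.3658, 0.2228])) 0.0786
or2 (array([0.2866, 0.2617]), 0.0218, 144, array([0.2859, 0.2622])) 0.0786
L (array([0.4892, 0.1235]), 0.0459, 205, array([0.4863, 0.1291])) (array([0.4906, 0.1236]), 0.0464, 680, array([0.4884, 0.1284])) 0.1136 [ 0.0058 -0.0054  0.1136]
R (array([ 0.5289, -0.1067]), 0.0399, 205, array([ 0.529 , -0.1055])) (array([ 0.5278, -0.1003]), 0.0456, 676, array([ 0.5286, -0.1051])) 0.1134 [ 0.0219 -0.0019  0.1134]
notch [574.2 130.2] [37.6 43.8] 0.54 89 0.0538701893083583
plain [593.7 -91.1] [40.5 42.7] 8.28 143 0.054308283862322886
tray [ 380.6 -346.7] [140.3 121.4] 8.345827102661133 240
floor 0.004534355135028475
pin 103
[0.9889481  0.14826195 0.57987696 0.0237502 ] 8.5262165 0.5552261984334618 0.6048273848691617 0.07519245300586408
s
shN (array([0.3913, 0.3112]), 0.0231, 159, array([0.392 , 0
[... 275 characters left out ...]
 147, array([0.2892, 0.2611])) 0.0774
L (array([0.4906, 0.1293]), 0.0417, 194, array([0.492 , 0.1281])) (array([0.4892, 0.1228]), 0.0465, 919, array([0.4898, 0.1276])) 0.1123 [ 0.0084 -0.0019  0.1123]
R (array([ 0.531 , -0.1061]), 0.042, 223, array([ 0.532 , -0.1077])) (array([ 0.5328, -0.1008]), 0.0468, 1061, array([ 0.5302, -0.1057])) 0.1124 [ 0.0113 -0.0054  0.1124]
notch [576.9 128.5] [43.7 46.2] 0.23 170 0.05384712898590659
plain [596.  -91.6] [43.4 45.1] 7.56 325 0.054075528401549174
tray [ 382.9 -346.9] [144.2 119.8] 8.147982597351074 479
floor 0.003600461903803564
pin 195
[0.9708254  0.23978765 0.58589447 0.02158157] 13.874008 0.5550100070990475 0.6093221602502037 0.07458776275414869
```

Checks agree:
- The pans are 0.240 m apart and level. The stand is at (0.5095, 0.011) with yaw about 10°.
- The notch block is at (0.5755, 0.1295) with yaw about 0.5°.
- The shells are at (0.390, 0.3125) and (0.568, 0.332). The tray is at (0.382, -0.347).

I'll move above the near shell first, with the jaws turned along world x.

```bash
python3 -m creep '{"slide":[[0.4,-0.4,0],[0.8,-0.8,0],[1,-1,0],[1,-1,0],[1,-1,0],[1,-1,0],[1,-1,0],[1,-1,0],[1,-1,0],[1,-1,0]],"twist":[[0,0,-0.02],[0,0,-0.04],[0,0,-0.06],[0,0,-0.08],[0,0,-0.1],[0,0,-0.12],[0,0,-0.14],[0,0,-0.16],[0,0,-0.18],[0,0,-0.193]],"fingers":[1,1,1,1,1,1,1,1,1,1]}' 40
python3 - <<'E'
from h import *
d=grab("wrist"); cv2.imwrite("pics/w1.png",d["img"]); W=d["W"]
print(telemetry.get_state()["ee_rot"])
for c in ((.39,.3125),(.366,.221)):
    m=(np.hypot(W[...,0]-c[0],W[...,1]-c[1])<.04)&(W[...,2]>.074)&(W[...,2]<.084);P=W[m]
    if len(P): print(cv2.minEnclosingCircle(P[:,:2].astype(np.float32)),P.mean(0))
E
```

```text
clock: 1.25
position: [0.353, 0.3879, 0.2312]
ee_rot: [0.0, 0.71, 0.705, -0.0]
contact_force: [-0.1, -0.1, -0.3]
width: 0.0852
[ 1.57205812e-05  7.10031718e-01  7.04169687e-01 -1.07497388e-04]
((0.38945966958999634, 0.3146258592605591), 0.02154274471104145) [0.38935214 0.31588402 0.07829889]
((0.3673039674758911, 0.22340981662273407), 0.021486597135663033) [0.36634943 0.22803019 0.07827988]
```

View pics/w1.png

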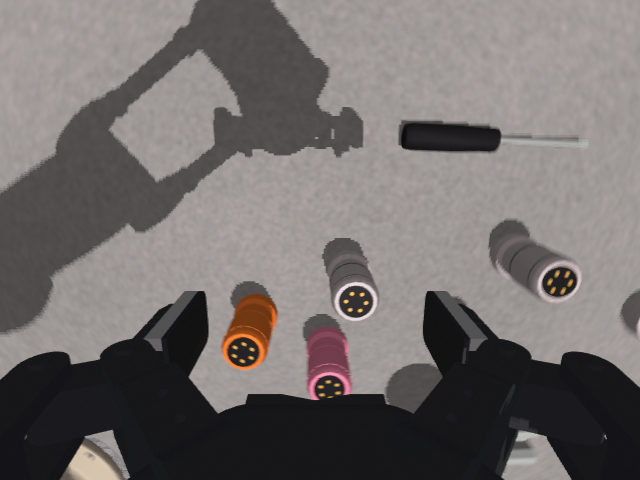

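The wrist view shows the near grey shell at px (355,300) between the jaws, with the pink one at (330,388). All three cameras agree on (0.390, 0.3135).

```bash
python3 -m creep '{"slide":[[0.1,-0.2,0],[0.2,-0.4,0],[0.247,-0.497,0],[0.247,-0.497,-0.2],[0.247,-0.497,-0.5],[0.247,-0.497,-0.7],[0.247,-0.497,-0.7]],"twist":[[0,0,0],[0,0,0],[0,0,0],[0,0,0],[0,0,0],[0,0,0],[0,0,0]],"fingers":[1,1,1,1,1,1,1]}' 40
python3 - <<'E'
from h import *
d=grab("wrist"); cv2.imwrite("pics/w2.png",d["img"])
E
```

```text
clock: 2.0
position: [0.387, 0.3115, 0.1226]
ee_rot: [-0.001, 0.708, 0.706, -0.005]
contact_force: [-0.3, -0.9, 0.2]
width: 0.0852
```

View pics/w2.png

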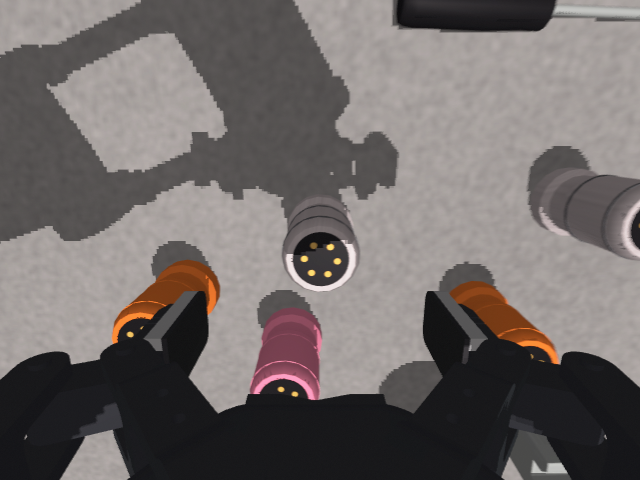

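```bash
python3 -m creep '{"slide":[[0,0,-0.1],[0,0,-0.25],[0,0,-0.4],[0,0,-0.53],[0,0,-0.607],[0,0,-0.607],[0,0,-0.607],[0,0,-0.607],[0,0,-0.607],[0,0,-0.607],[0,0,-0.607],[0,0,-0.607]],"twist":[[0,0,0],[0,0,0],[0,0,0],[0,0,0],[0,0,0],[0,0,0],[0,0,0],[0,0,0],[0,0,0],[0,0,0],[0,0,0],[0,0,0]],"fingers":[1,1,1,1,1,1,-1,-1,-1,-1,-1,-1]}' 40
python3 - <<'E'
from h import *
d=grab("wrist"); cv2.imwrite("pics/w3.png",d["img"])
E
```

```text
clock: 3.25
position: [0.3905, 0.3139, 0.0365]
ee_rot: [0.0, 0.708, 0.706, 0.001]
contact_force: [-1.4, -0.2, 6.2]
width: 0.0433
```

View pics/w3.png

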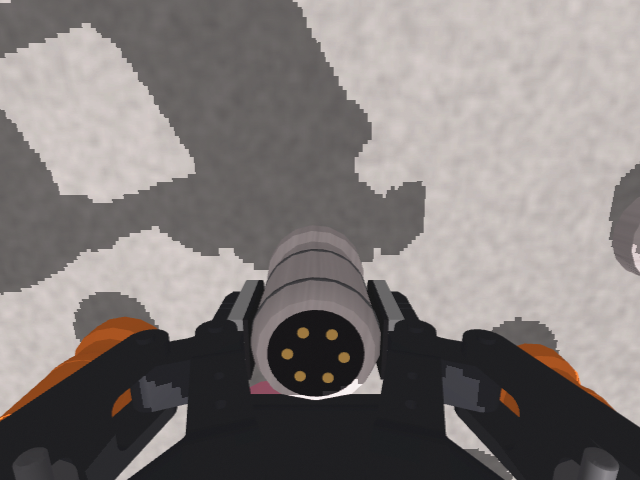

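Grip is firm: width 43 mm against the 44 mm band. I'll lift and carry it to above the left pan.

```bash
python3 -m creep '{"slide":[[0,0,0.1],[0,0,0.3],[0,0,0.6],[0,0,0.85],[0,0,1],[0.1,-0.15,1],[0.2,-0.35,1],[0.33,-0.6,1],[0.45,-0.8,1],[0.55,-1,1],[0.6,-1,1],[0.6,-1,1]],"twist":[[0,0,0],[0,0,0],[0,0,0],[0,0,0],[0,0,0],[0,0,0],[0,0,0],[0,0,0],[0,0,0],[0,0,0],[0,0,0],[0,0,0]],"fingers":[-1,-1,-1,-1,-1,-1,-1,-1,-1,-1,-1,-1]}' 40
python3 -m creep '{"slide":[[0.02,-0.1,0],[0.057,-0.229,0],[0.057,-0.229,0],[0.057,-0.229,0]],"twist":[[0,0,0],[0,0,0],[0,0,0],[0,0,0]],"fingers":[-1,-1,-1,-1]}'
python3 - <<'E'
from h import *
d=grab("wrist"); cv2.imwrite("pics/w4.png",d["img"])
d=grab("top"); cv2.imwrite("pics/t4.png",d["img"][180:300,220:400].repeat(4,0).repeat(4,1)); W=d["W"]
c=(.4885,.129);m=(np.hypot(W[...,0]-c[0],W[...,1]-c[1])<.06)&(W[...,2]>.115)&(W[...,2]<.125);print(m.sum(),W[m].mean(0))
E
```

```text
clock: 4.5
position: [0.4809, 0.163, 0.1852]
ee_rot: [-0.0, 0.709, 0.705, 0.0]
contact_force: [-0.1, -0.2, -2.7]
width: 0.043
clock: 4.9
position: [0.4878, 0.1302, 0.1852]
ee_rot: [-0.001, 0.708, 0.706, 0.0]
contact_force: [-0.5, -0.3, -3.1]
width: 0.043
18 [0.47601228 0.09925828 0.11947641]
```

View pics/w4.png

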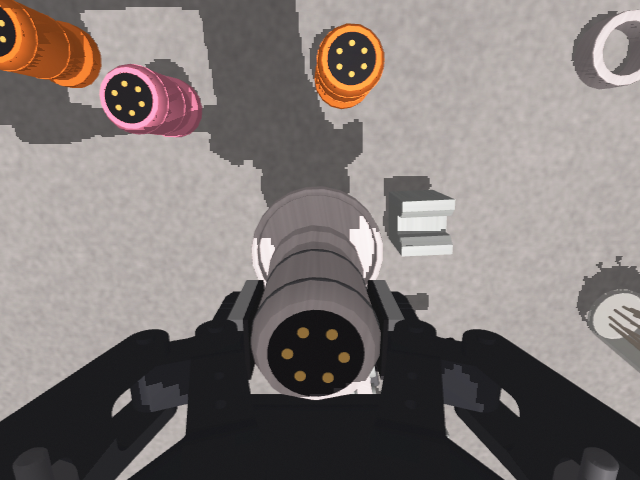

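View pics/t4.png

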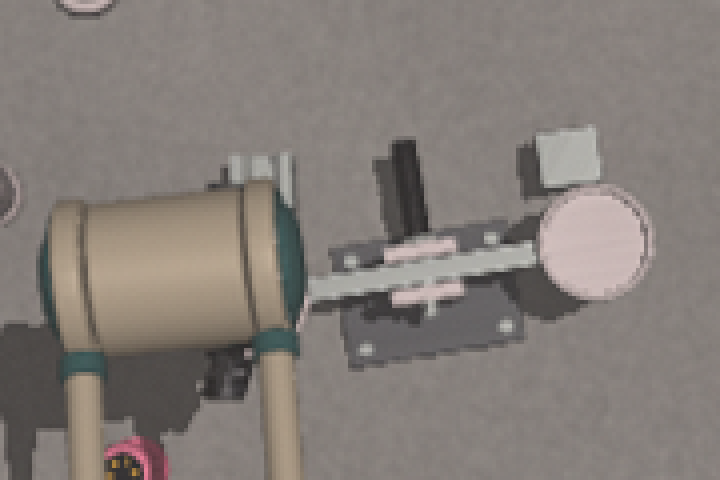

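The shell is centred over the left pan in the wrist view. Lowering by 35 mm.

```bash
python3 -m creep '{"slide":[[0,0,-0.06],[0,0,-0.12],[0,0,-0.17],[0,0,-0.2],[0,0,-0.22],[0,0,-0.235],[0,0,-0.235]],"twist":[[0,0,0],[0,0,0],[0,0,0],[0,0,0],[0,0,0],[0,0,0],[0,0,0]],"fingers":[-1,-1,-1,-1,-1,-1,-1]}'
```

```text
clock: 5.7
position: [0.4886, 0.1291, 0.1498]
ee_rot: [-0.0, 0.708, 0.706, -0.0]
contact_force: [0.1, 0.1, -2.4]
width: 0.0428
```

```bash
python3 -m creep '{"slide":[[0,0,-0.01],[0,0,-0.02],[0,0,-0.02]],"twist":[[0,0,0],[0,0,0],[0,0,0]],"fingers":[-1,-1,-1]}'
python3 - <<'E'
from h import *
d=grab("scene"); cv2.imwrite("pics/s5.png",cv2.resize(d["img"][150:300,260:440],None,fx=4,fy=4,interpolation=2))
E
```

```text
clock: 6.0
position: [0.4886, 0.1291, 0.147]
ee_rot: [0.0, 0.708, 0.706, 0.0]
contact_force: [0.4, 0.4, -2.1]
width: 0.0432
```

View pics/s5.png

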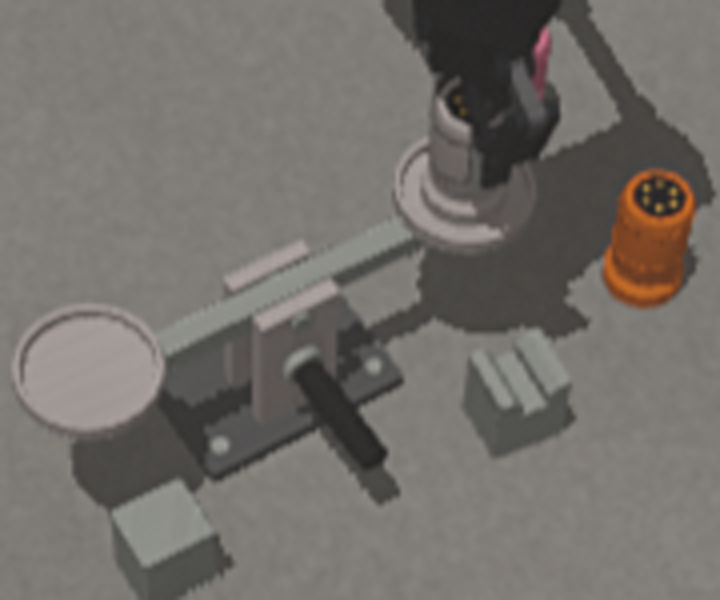

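The shell is at or near the pan floor and the beam is giving within its rocking play. I'll follow it down until the load comes off.

```bash
python3 -m creep '{"slide":[[0,0,-0.008],[0,0,-0.016],[0,0,-0.024],[0,0,-0.032],[0,0,-0.032],[0,0,-0.032]],"twist":[[0,0,0],[0,0,0],[0,0,0],[0,0,0],[0,0,0],[0,0,0]],"fingers":[-1,-1,-1,-1,-1,-1]}'
```

```text
clock: 6.65
position: [0.4887, 0.1296, 0.1435]
ee_rot: [0.0, 0.708, 0.706, 0.001]
contact_force: [-1.7, 1.4, 6.8]
width: 0.0431
```

It's seated (+7 N). Back off 1 mm, release, retreat and check.

```bash
python3 -m creep '{"slide":[[0,0,0.006],[0,0,0.006],[0,0,0.006],[0,0,0.006],[0,0,0.006],[0,0,0.1],[0,0,0.3],[0,0,0.6],[0,0,0.8],[0,0,0.8]],"twist":[[0,0,0],[0,0,0],[0,0,0],[0,0,0],[0,0,0],[0,0,0],[0,0,0],[0,0,0],[0,0,0],[0,0,0]],"fingers":[0,1,1,1,1,1,1,1,1,1]}'
python3 - <<'E'
from h import *
d=grab("scene"); cv2.imwrite("pics/s6.png",cv2.resize(d["img"][150:300,260:440],None,fx=4,fy=4,interpolation=2)); W=d["W"]
m=(np.hypot(W[...,0]-.4885,W[...,1]-.129)<.05)&(W[...,2]>.178)&(W[...,2]<.195);P=W[m];print(m.sum(),cv2.minEnclosingCircle(P[:,:2].astype(np.float32)),P.mean(0))
m=(np.hypot(W[...,0]-.5305,W[...,1]+.107)<.03)&(W[...,2]>.1)&(W[...,2]<.13);print(W[m].mean(0))
E
```

```text
clock: 7.65
position: [0.4914, 0.1294, 0.2669]
ee_rot: [0.003, 0.708, 0.706, 0.004]
contact_force: [0.2, 0.4, 0.1]
width: 0.0855
251 ((0.49031007289886475, 0.13303841650485992), 0.023409729823470116) [0.49216648 0.13117842 0.18325747]
[ 0.53050377 -0.10699948  0.11916496]
```

View pics/s6.png

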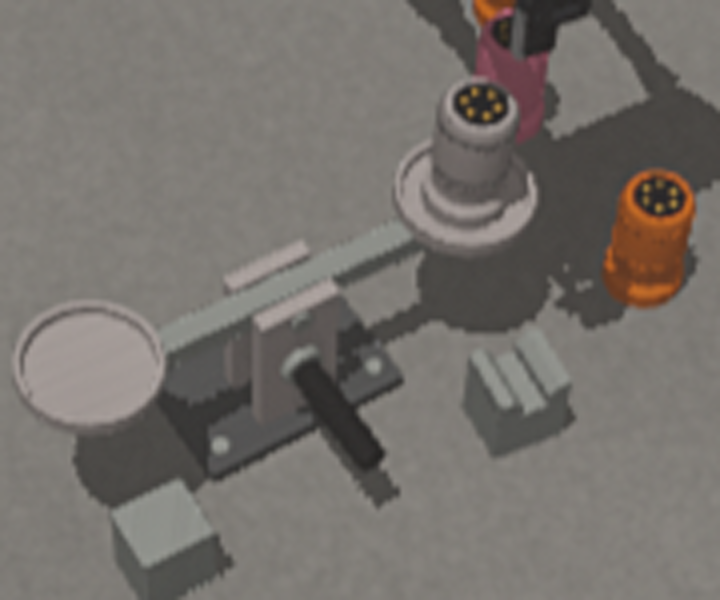

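The left shell stands centred on its pan. Next, the far grey shell at (0.568, 0.3325).

```bash
python3 -m creep '{"slide":[[0.1,0.25,0],[0.25,0.5,0],[0.4,0.8,0],[0.53,1,0],[0.53,1,0],[0.53,1,0],[0.53,1,0]],"twist":[[0,0,0],[0,0,0],[0,0,0],[0,0,0],[0,0,0],[0,0,0],[0,0,0]],"fingers":[1,1,1,1,1,1,1]}'
python3 -m creep '{"slide":[[0,0.2,0],[0,0.357,0],[0,0.357,-0.2],[0,0.357,-0.5],[0,0.357,-0.8],[0,0.357,-0.9],[0,0.357,-0.9],[0,0.357,-0.9]],"twist":[[0,0,0],[0,0,0],[0,0,0],[0,0,0],[0,0,0],[0,0,0],[0,0,0],[0,0,0]],"fingers":[1,1,1,1,1,1,1,1]}'
python3 - <<'E'
from h import *
d=grab("wrist"); cv2.imwrite("pics/w7.png",d["img"]); W=d["W"]
m=(np.hypot(W[...,0]-.568,W[...,1]-.332)<.04)&(W[...,2]>.074)&(W[...,2]<.084);P=W[m]
print(telemetry.get_state()["position"]); print(len(P),cv2.minEnclosingCircle(P[:,:2].astype(np.float32)),P.mean(0))
E
```

```text
clock: 8.4
position: [0.5671, 0.278, 0.2611]
ee_rot: [-0.0, 0.708, 0.706, -0.001]
contact_force: [0.2, -0.6, 0.3]
width: 0.0854
clock: 9.2
position: [0.5684, 0.3318, 0.1281]
ee_rot: [0.0, 0.708, 0.706, 0.0]
contact_force: [-0.1, 0.2, -0.6]
width: 0.0853
[0.56906659 0.33231904 0.12909797]
3922 ((0.5682508945465088, 0.33366915583610535), 0.02134968340396881) [0.56832212 0.33486112 0.07819046]
```

View pics/w7.png

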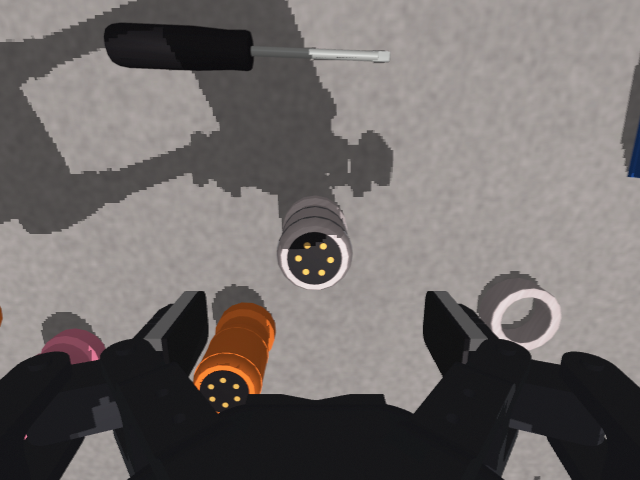

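The wrist view has the grey shell at px (315,255), centred between the jaws. The orange one at (225,385) is clear of the left finger. Descend and grip.

```bash
python3 -m creep '{"slide":[[0,0,-0.1],[0,0,-0.25],[0,0,-0.4],[0,0,-0.55],[0,0,-0.625],[0,0,-0.625],[0,0,-0.625],[0,0,-0.625],[0,0,-0.625],[0,0,-0.625],[0,0,-0.625],[0,0,-0.625]],"twist":[[0,0,0],[0,0,0],[0,0,0],[0,0,0],[0,0,0],[0,0,0],[0,0,0],[0,0,0],[0,0,0],[0,0,0],[0,0,0],[0,0,0]],"fingers":[1,1,1,1,1,1,-1,-1,-1,-1,-1,-1]}' 40
python3 -m creep '{"slide":[[0,0,0.1],[0,0,0.3],[0,0,0.6],[0,0,0.85],[0,0,1],[0,0,1],[0,0,1]],"twist":[[0,0,0],[0,0,0],[0,0,0],[0,0,0],[0,0,0],[0,0,0],[0,0,0]],"fingers":[-1,-1,-1,-1,-1,-1,-1]}'
```

```text
clock: 10.45
position: [0.5689, 0.3331, 0.035]
ee_rot: [0.0, 0.708, 0.706, 0.001]
contact_force: [0.2, 0.1, 6.0]
width: 0.0429
clock: 11.15
position: [0.5676, 0.3324, 0.1827]
ee_rot: [-0.0, 0.708, 0.706, -0.0]
contact_force: [-0.5, -0.2, -1.7]
width: 0.0428
```

Weight is felt and the grip holds. Raise to clear everything and cross to the right pan.

```bash
python3 -m creep '{"slide":[[0,0,0.2],[0,0,0.4],[0,-0.1,0.533],[0,-0.3,0.533],[0,-0.55,0.533],[0,-0.8,0.533],[0,-0.95,0.533],[0,-1,0.533],[0,-1,0.533]],"twist":[[0,0,0],[0,0,0],[0,0,0],[0,0,0],[0,0,0],[0,0,0],[0,0,0],[0,0,0],[0,0,0]],"fingers":[-1,-1,-1,-1,-1,-1,-1,-1,-1]}'
python3 -m creep '{"slide":[[0,-0.1,0],[0,-0.3,0],[0,-0.55,0],[0,-0.8,0],[0,-0.95,0],[0,-1,0],[0,-1,0]],"twist":[[0,0,0],[0,0,0],[0,0,0],[0,0,0],[0,0,0],[0,0,0],[0,0,0]],"fingers":[-1,-1,-1,-1,-1,-1,-1]}'
python3 -m creep '{"slide":[[-0.05,-0.2,0],[-0.12,-0.5,0],[-0.2,-0.75,0],[-0.25,-0.9,0],[-0.25,-0.93,0],[-0.25,-0.93,0],[-0.25,-0.93,0]],"twist":[[0,0,0],[0,0,0],[0,0,0],[0,0,0],[0,0,0],[0,0,0],[0,0,0]],"fingers":[-1,-1,-1,-1,-1,-1,-1]}'
python3 - <<'E'
from h import *
print(telemetry.get_state()["position"],telemetry.get_state()["contact_force"])
d=grab("wrist"); cv2.imwrite("pics/w8.png",d["img"])
d=grab("scene"); cv2.imwrite("pics/s8.png",cv2.resize(d["img"][150:300,240:420],None,fx=4,fy=4,interpolation=2))
E
```

```text
clock: 12.05
position: [0.5675, 0.1819, 0.2614]
ee_rot: [-0.001, 0.709, 0.706, -0.001]
contact_force: [0.1, 0.6, -1.0]
width: 0.0433
clock: 12.75
position: [0.5681, 0.0324, 0.2631]
ee_rot: [-0.0, 0.708, 0.706, 0.0]
contact_force: [-0.0, 0.2, -1.2]
width: 0.0425
clock: 13.45
position: [0.5312, -0.1051, 0.2634]
ee_rot: [-0.0, 0.707, 0.707, 0.001]
contact_force: [0.7, -0.6, -1.3]
width: 0.0428
[ 0.53116147 -0.10514597  0.26337062] [ 0.6646172  -0.62567905 -1.2631114 ]
```

View pics/w8.png

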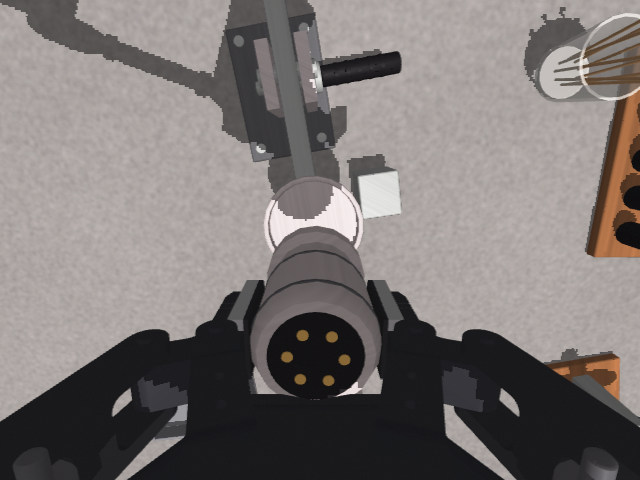

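View pics/s8.png

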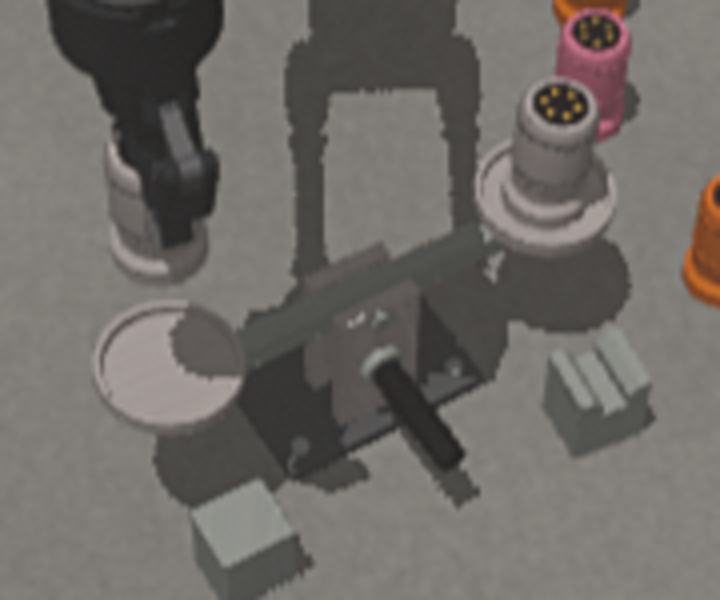

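The shell hangs centred over the right pan. Descending.

```bash
python3 -m creep '{"slide":[[0,0,-0.1],[0,0,-0.3],[0,0,-0.5],[0,0,-0.6],[0,0,-0.66],[0,0,-0.69],[0,0,-0.69],[0,0,-0.69]],"twist":[[0,0,0],[0,0,0],[0,0,0],[0,0,0],[0,0,0],[0,0,0],[0,0,0],[0,0,0]],"fingers":[-1,-1,-1,-1,-1,-1,-1,-1]}'
python3 -m creep '{"slide":[[0,0,-0.01],[0,0,-0.02],[0,0,-0.03],[0,0,-0.03],[0,0,-0.03]],"twist":[[0,0,0],[0,0,0],[0,0,0],[0,0,0],[0,0,0]],"fingers":[-1,-1,-1,-1,-1]}'
```

```text
clock: 14.35
position: [0.5314, -0.1068, 0.1608]
ee_rot: [0.001, 0.708, 0.706, 0.0]
contact_force: [0.4, 0.0, -2.1]
width: 0.0427
clock: 14.85
position: [0.5308, -0.1069, 0.1556]
ee_rot: [0.0, 0.708, 0.706, 0.0]
contact_force: [0.7, -0.2, -0.5]
width: 0.0425
```

```bash
python3 -m creep '{"slide":[[0,0,-0.007],[0,0,-0.014],[0,0,-0.014],[0,0,-0.014]],"twist":[[0,0,0],[0,0,0],[0,0,0],[0,0,0]],"fingers":[-1,-1,-1,-1]}'
python3 - <<'E'
from h import *
d=grab("scene"); cv2.imwrite("pics/s9.png",cv2.resize(d["img"][150:300,240:420],None,fx=4,fy=4,interpolation=2)); W=d["W"]
m=(np.hypot(W[...,0]-.4885,W[...,1]-.129)<.05)&(W[...,2]>.178)&(W[...,2]<.21);print(W[m].mean(0))
E
```

```text
clock: 15.25
position: [0.5308, -0.1071, 0.1535]
ee_rot: [0.0, 0.708, 0.706, -0.0]
contact_force: [-0.8, -1.4, 1.3]
width: 0.0429
[0.49305203 0.12908957 0.18489988]
```

View pics/s9.png

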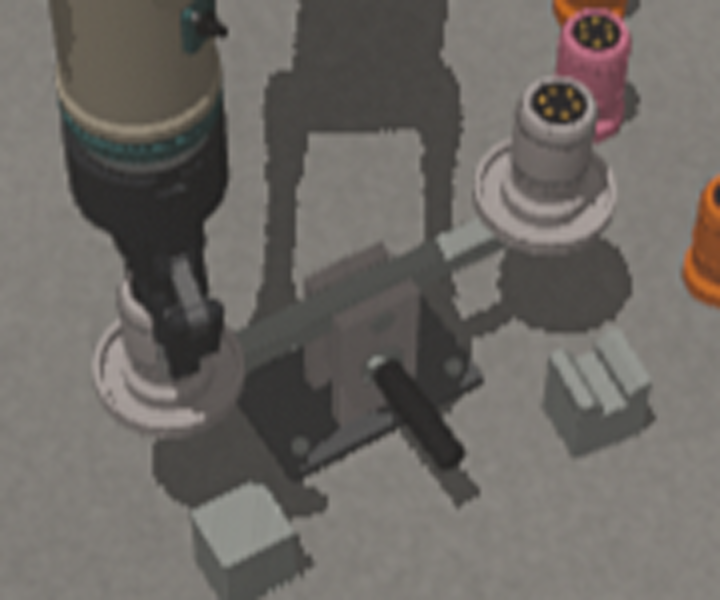

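```bash
python3 -m creep '{"slide":[[0,0,-0.01],[0,0,-0.02],[0,0,-0.03],[0,0,-0.03],[0,0,-0.03]],"twist":[[0,0,0],[0,0,0],[0,0,0],[0,0,0],[0,0,0]],"fingers":[-1,-1,-1,-1,-1]}'
```

```text
clock: 15.8
position: [0.5306, -0.1068, 0.1488]
ee_rot: [-0.0, 0.708, 0.706, 0.0]
contact_force: [-0.2, -1.3, 0.5]
width: 0.0435
```

Mid-travel and pressing lightly, so I release here and let the beam settle within its play.

```bash
python3 -m creep '{"slide":[[0,0,0],[0,0,0],[0,0,0],[0,0,0],[0,0,0],[0,0,0.1],[0,0,0.3],[0,0,0.6],[0,0,0.8],[0,0,0.8]],"twist":[[0,0,0],[0,0,0],[0,0,0],[0,0,0],[0,0,0],[0,0,0],[0,0,0],[0,0,0],[0,0,0],[0,0,0]],"fingers":[-0.2,0,0.5,1,1,1,1,1,1,1]}'
python3 - <<'E'
from h import *
d=grab("scene"); cv2.imwrite("pics/s10.png",cv2.resize(d["img"][150:300,240:420],None,fx=4,fy=4,interpolation=2)); W=d["W"]
for c in ((.4885,.129),(.5305,-.107)):
    m=(np.hypot(W[...,0]-c[0],W[...,1]-c[1])<.05)&(W[...,2]>.172)&(W[...,2]<.21);P=W[m];print(m.sum(),cv2.minEnclosingCircle(P[:,:2].astype(np.float32)),np.percentile(P[:,2],[50,95]))
E
```

```text
clock: 16.8
position: [0.5331, -0.1075, 0.2738]
ee_rot: [0.004, 0.708, 0.706, 0.002]
contact_force: [0.5, 0.3, 0.3]
width: 0.0851
298 ((0.4893372356891632, 0.13145843148231506), 0.023974953219294548) [0.18306316 0.18714912]
407 ((0.5332810282707214, -0.1036236584186554), 0.022472945973277092) [0.19509894 0.20006024]
```

View pics/s10.png

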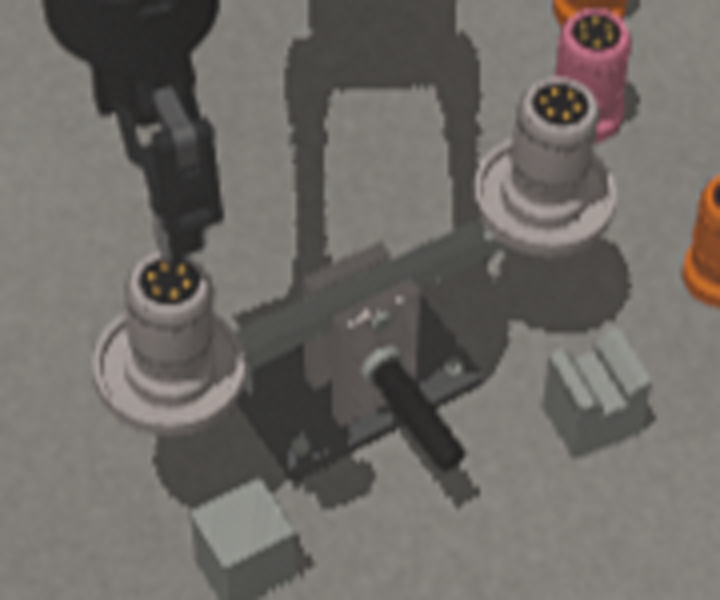

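Both shells stand upright on the pans and the left side is lower, resting on the pin. Now over the pin handle, turning the jaws by -80°.

```bash
python3 -m creep '{"slide":[[0,0,0.05],[0.05,0.15,0.05],[0.1,0.4,0.05],[0.17,0.65,0.05],[0.22,0.85,0.05],[0.22,0.85,0.05],[0.22,0.85,0.05],[0.22,0.85,0.05],[0.22,0.85,0.05],[0.22,0.85,0.05],[0.22,0.85,0.05],[0.22,0.85,0.05]],"twist":[[0,0,0],[0,0,-0.02],[0,0,-0.04],[0,0,-0.06],[0,0,-0.08],[0,0,-0.1],[0,0,-0.12],[0,0,-0.14],[0,0,-0.16],[0,0,-0.18],[0,0,-0.2],[0,0,-0.222]],"fingers":[1,1,1,1,1,1,1,1,1,1,1,1]}'
python3 - <<'E'
from h import *
print(telemetry.get_state()["position"],telemetry.get_state()["ee_rot"])
d=grab("wrist"); cv2.imwrite("pics/w11.png",d["img"]); np.savez("w11.npz",W=d["W"],img=d["img"])
E
```

```text
clock: 18.05
position: [0.5627, 0.0208, 0.2747]
ee_rot: [-0.0, 0.996, 0.084, -0.002]
contact_force: [-0.1, 1.1, -0.4]
width: 0.0855
[0.56271529 0.02079026 0.27467017] [-3.02374172e-04  9.96479786e-01  8.38123659e-02 -1.85249079e-03]
```

View pics/w11.png

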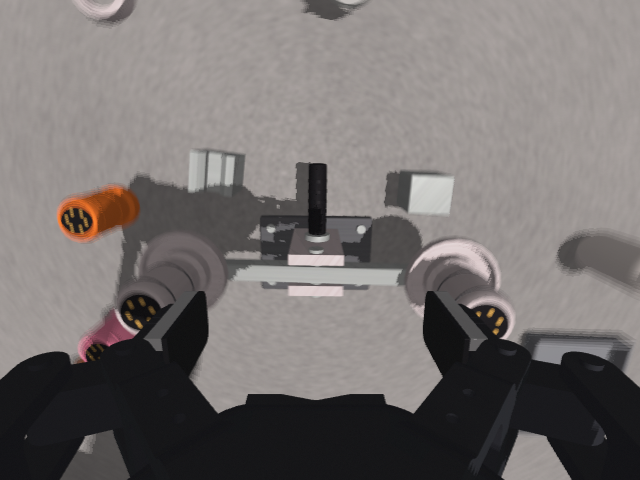

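Wrist view: pin handle at px (317,200), collar at (317,237), notch block at (213,170), and shells in both pans. I'll measure the handle axis and the notch.

Run:
```python
import numpy as np,cv2
f=np.load("w11.npz");W,img=f["W"],f["img"].astype(int)
dark=img.max(-1)<60
m=dark&(W[...,2]>.055)&(W[...,2]<.08)&(np.hypot(W[...,0]-.575,W[...,1]-.022)<.06); m[300:]=0
P=W[m];print("handle",len(P)); l=cv2.fitLine(P[:,:2].astype(np.float32),cv2.DIST_HUBER,0,.001,.001).ravel(); yaw=np.degrees(np.arctan(l[1]/l[0])); 
print(l,yaw,P[:,0].min(),P[:,0].max(),P[:,2].max())
for x in (.54,.55,.56,.57,.58,.59,.6):
    q=P[abs(P[:,0]-x)<.004]; print(x,len(q),((q[:,1].min()+q[:,1].max())/2).round(4),np.ptp(q[:,1]).round(4),np.percentile(q[:,2],95).round(4)) if len(q) else 0
c=(.5755,.1295)
m=(abs(W[...,0]-c[0])<.035)&(abs(W[...,1]-c[1])<.035)&(W[...,2]>.03)&(W[...,2]<.06);m[300:]=0
P=W[m]
T=P[P[:,2]>.0515]; r=cv2.minAreaRect(T[:,:2].astype(np.float32)*1000); print("block",len(T),np.round(r[0],1),np.round(r[1],1),r[2],T[:,2].mean())
G=P[(P[:,2]<.042)&(abs(P[:,1]-c[1])<.012)]; print("groove",len(G),G.mean(0)); 
for x in (.56,.567,.575,.583,.59):
    q=G[abs(G[:,0]-x)<.004]; print(x,len(q),q[:,1].min().round(4),q[:,1].max().round(4)) if len(q) else 0
vs,us=np.where(m); c2=img[vs.min()-8:vs.max()+8,us.min()-8:us.max()+8].astype(np.uint8); cv2.imwrite("pics/nb.png",cv2.resize(c2,None,fx=6,fy=6,interpolation=2))
for yaw in range(0,1): pass
```

```text
handle 1230
[0.9852836  0.17092732 0.5673419  0.01978286] 9.84174 0.5333909396486667 0.6063412984846146 0.07943425335437282
0.54 108 0.0154 0.0169 0.0709
0.55 136 0.017 0.0179 0.0711
0.56 140 0.0187 0.0177 0.0711
0.57 142 0.0204 0.0177 0.0714
0.58 149 0.0224 0.0181 0.0708
0.59 151 0.0237 0.0174 0.0706
0.6 145 0.0253 0.0169 0.0705
block 966 [575.9 128.8] [40.1 44.7] 2.4999632835388184 0.054287841194950746
groove 562 [0.57666117 0.13039809 0.03885823]
0.56 107 0.1225 0.1365
0.567 106 0.1232 0.1369
0.575 108 0.1229 0.1368
0.583 110 0.1237 0.1372
0.59 111 0.124 0.1379
```

View pics/nb.png

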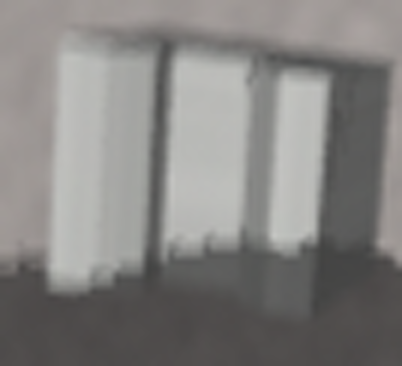

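The handle axis passes (0.5637, 0.0195) at 9.9° and 18 mm wide, which fits. The notch yaw is about 2.4° and its centre about (0.5757, 0.1298). Descending.

```bash
python3 -m creep '{"slide":[[0,-0.006,-0.1],[0,-0.006,-0.3],[0,-0.006,-0.55],[0,-0.006,-0.75],[0,-0.006,-0.87],[0,-0.006,-0.87],[0,-0.006,-0.87],[0,-0.006,-0.87]],"twist":[[0,0,0],[0,0,0],[0,0,0],[0,0,0],[0,0,0],[0,0,0],[0,0,0],[0,0,0]],"fingers":[1,1,1,1,1,1,1,1]}' 60
python3 - <<'E'
from h import *
print(telemetry.get_state()["position"],telemetry.get_state()["ee_rot"])
d=grab("wrist"); cv2.imwrite("pics/w12.png",d["img"]); W=d["W"]; img=d["img"].astype(int)
m=(img.max(-1)<60)&(W[...,2]>.055)&(W[...,2]<.08)&(np.hypot(W[...,0]-.575,W[...,1]-.022)<.06)
P=W[m]
for x in (.55,.56,.57,.58,.59,.6):
    q=P[abs(P[:,0]-x)<.003]
    if len(q): print(x,len(q),((q[:,1].min()+q[:,1].max())/2).round(4),np.ptp(q[:,1]).round(4))
E
```

```text
clock: 18.9
position: [0.5645, 0.0197, 0.1469]
ee_rot: [0.0, 0.996, 0.087, 0.001]
contact_force: [0.6, 0.0, 0.1]
width: 0.0856
[0.56447351 0.01969092 0.1468939 ] [2.08421415e-04 9.96218052e-01 8.68829011e-02 9.54419926e-04]
0.55 241 0.017 0.018
0.56 248 0.0189 0.0183
0.57 267 0.0204 0.0189
0.58 260 0.0222 0.0186
0.59 274 0.0242 0.018
0.6 263 0.026 0.0175
```

View pics/w12.png

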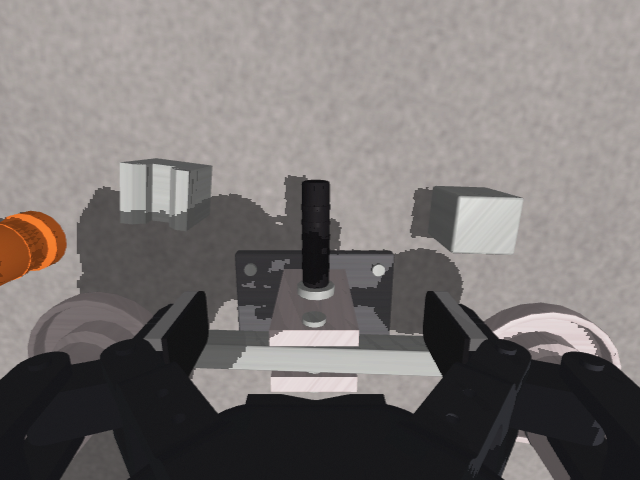

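Pin axis at x=0.5645 is y=0.0196, and the tool is at y=0.0197. Down to z=0.040 and close gently.

```bash
python3 -m creep '{"slide":[[0,0,-0.1],[0,0,-0.25],[0,0,-0.4],[0,0,-0.55],[0,0,-0.65],[0,0,-0.7],[0,0,-0.713],[0,0,-0.713],[0,0,-0.713]],"twist":[[0,0,0],[0,0,0],[0,0,0],[0,0,0],[0,0,0],[0,0,0],[0,0,0],[0,0,0],[0,0,0]],"fingers":[1,1,1,1,1,1,1,1,1]}' 40
python3 -m creep '{"slide":[[0,0,0],[0,0,0],[0,0,0],[0,0,0],[0,0,0],[0,0,0],[0,0,0],[0,0,0]],"twist":[[0,0,0],[0,0,0],[0,0,0],[0,0,0],[0,0,0],[0,0,0],[0,0,0],[0,0,0]],"fingers":[0.3,-0.2,-1,-1,-1,-1,-1,-1]}' 40
python3 - <<'E'
from h import *
d=grab("scene"); cv2.imwrite("pics/s13.png",cv2.resize(d["img"][150:300,240:420],None,fx=4,fy=4,interpolation=2))
d=grab("wrist"); cv2.imwrite("pics/w13.png",d["img"])
E
```

```text
clock: 19.85
position: [0.5645, 0.0197, 0.04]
ee_rot: [0.0, 0.996, 0.087, 0.001]
contact_force: [0.4, 0.4, -0.0]
width: 0.0857
clock: 20.65
position: [0.5637, 0.0196, 0.0389]
ee_rot: [0.0, 0.996, 0.087, 0.0]
contact_force: [-0.1, -0.8, 1.9]
width: 0.0165
```

View pics/s13.png

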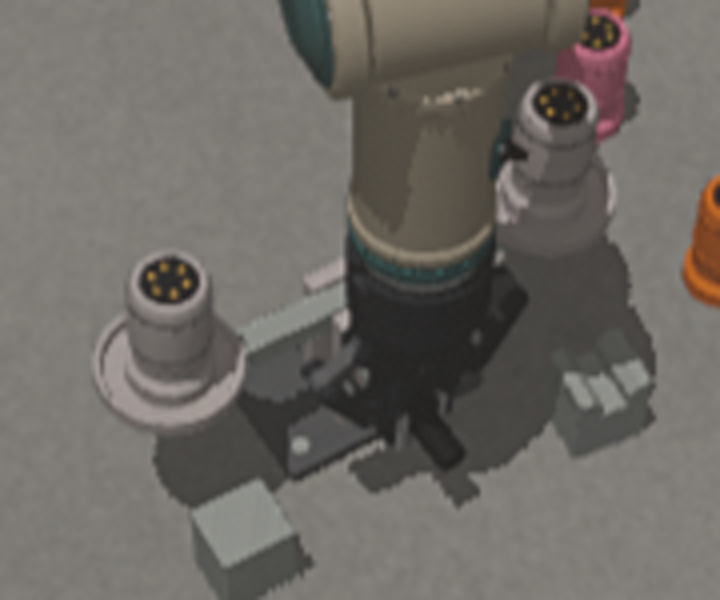

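View pics/w13.png

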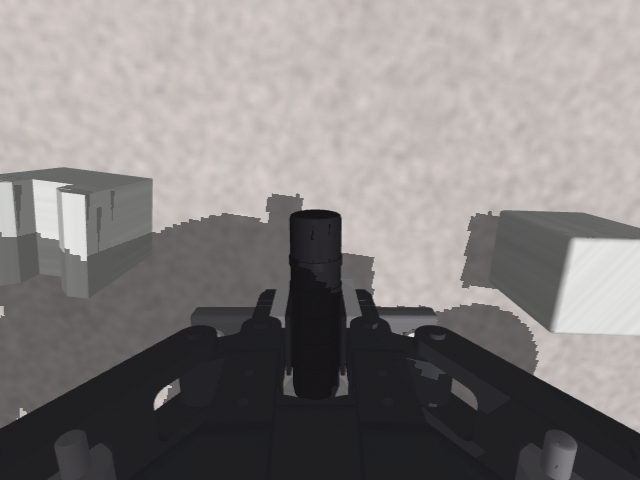

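The handle is held, width 16.5 mm with light forces. Draw along the stand's +x, slowly at first while watching the force.

```bash
python3 -m creep '{"slide":[[0.012,0.002,0],[0.03,0.005,0],[0.05,0.009,0],[0.075,0.013,0],[0.1,0.017,0],[0.13,0.023,0],[0.13,0.023,0]],"twist":[[0,0,0],[0,0,0],[0,0,0],[0,0,0],[0,0,0],[0,0,0],[0,0,0]],"fingers":[-1,-1,-1,-1,-1,-1,-1]}'
```

```text
clock: 21.45
position: [0.5845, 0.0234, 0.0389]
ee_rot: [0.0, 0.996, 0.087, 0.001]
contact_force: [-0.5, -1.4, 0.3]
width: 0.0169
```

```bash
python3 -m creep '{"slide":[[0.03,0.005,0],[0.07,0.012,0],[0.11,0.019,0],[0.15,0.026,0],[0.19,0.033,0],[0.24,0.042,0],[0.3,0.053,0],[0.36,0.063,0],[0.4,0.07,0],[0.4,0.07,0],[0.4,0.07,0]],"twist":[[0,0,0],[0,0,0],[0,0,0],[0,0,0],[0,0,0],[0,0,0],[0,0,0],[0,0,0],[0,0,0],[0,0,0],[0,0,0]],"fingers":[-1,-1,-1,-1,-1,-1,-1,-1,-1,-1,-1]}'
python3 - <<'E'
from h import *
d=grab("scene"); cv2.imwrite("pics/s14.png",cv2.resize(d["img"][150:310,240:440],None,fx=4,fy=3.7,interpolation=2))
d=grab("wrist"); cv2.imwrite("pics/w14.png",d["img"])
E
```

```text
clock: 22.55
position: [0.6429, 0.0337, 0.0387]
ee_rot: [-0.0, 0.996, 0.087, -0.0]
contact_force: [0.4, 0.5, -0.9]
width: 0.0171
```

View pics/s14.png

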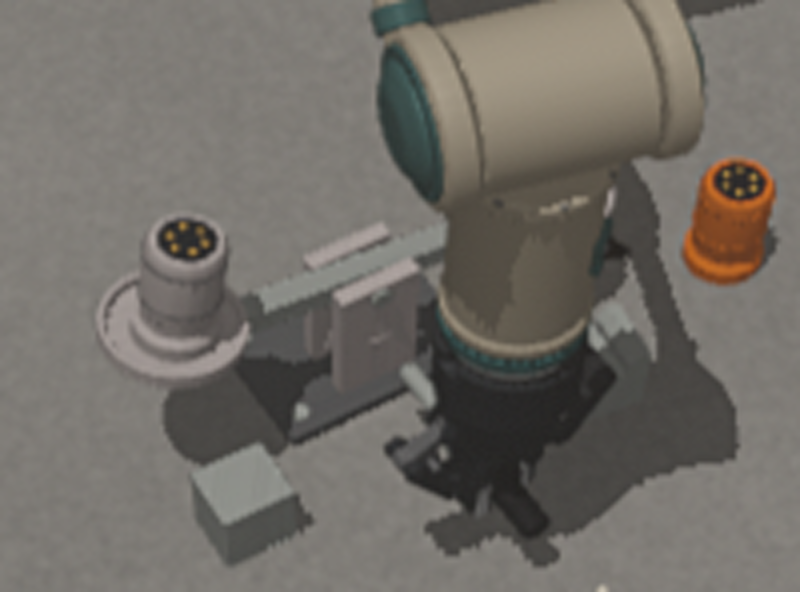

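View pics/w14.png

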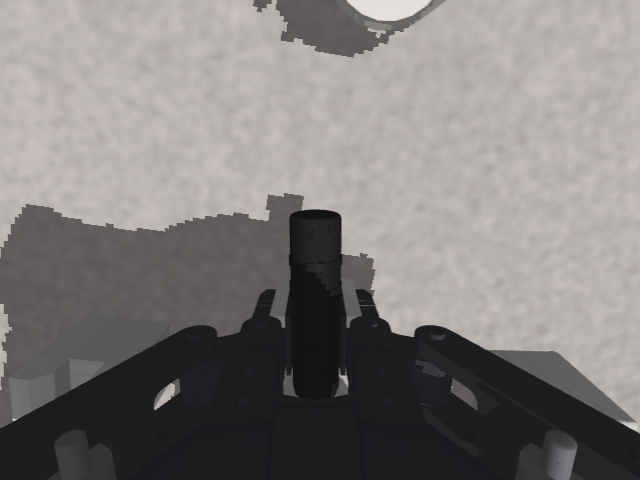

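The pin is out and hasn't slipped in the jaws. The right shell has risen, so the left side is dropping. Lift 30 mm, move over the notch and turn the pin to the notch yaw.

```bash
python3 -m creep '{"slide":[[0,0,0.07],[0,0,0.15],[0,0.05,0.2],[0,0.15,0.2],[0,0.3,0.2],[0,0.45,0.2],[-0.02,0.57,0.2],[-0.04,0.63,0.2],[-0.061,0.657,0.2],[-0.061,0.657,0.2],[-0.061,0.657,0.2]],"twist":[[0,0,0],[0,0,0],[0,0,-0.004],[0,0,-0.008],[0,0,-0.012],[0,0,-0.016],[0,0,-0.021],[0,0,-0.021],[0,0,-0.021],[0,0,-0.021],[0,0,-0.021]],"fingers":[-1,-1,-1,-1,-1,-1,-1,-1,-1,-1,-1]}'
python3 - <<'E'
from h import *
print(telemetry.get_state()["position"],telemetry.get_state()["ee_rot"])
d=grab("scene"); cv2.imwrite("pics/s15.png",cv2.resize(d["img"][150:310,240:440],None,fx=4,fy=3.7,interpolation=2))
np.savez("s15.npz",W=d["W"],img=d["img"])
d=grab("wrist"); cv2.imwrite("pics/w15.png",d["img"])
E
```

```text
clock: 23.75
position: [0.6341, 0.1315, 0.0692]
ee_rot: [0.0, 1.0, 0.021, 0.0]
contact_force: [0.6, 0.3, -0.8]
width: 0.0168
[0.63405767 0.13154146 0.06918787] [2.92640785e-04 9.99786970e-01 2.06368755e-02 2.17607207e-04]
```

View pics/s15.png

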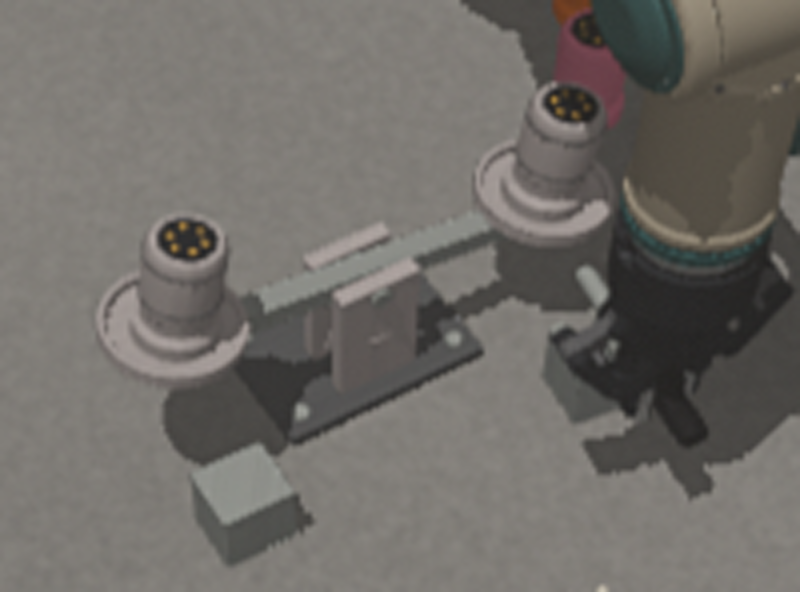

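View pics/w15.png

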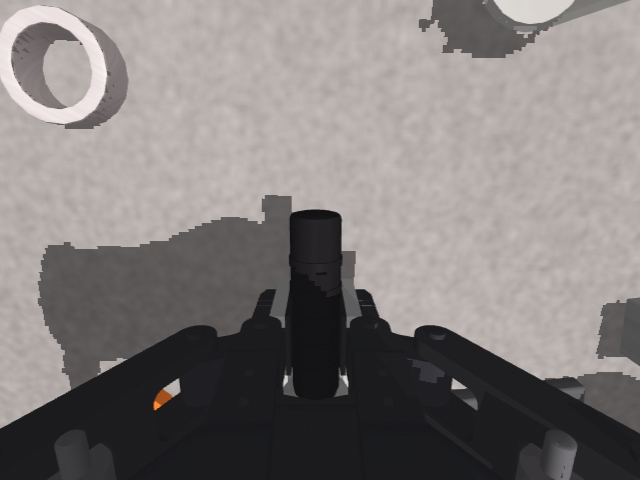

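The left pan has dropped and both shells remain. I'll check the shank tip against the block in the scene view before lowering.

Run:
```python
import numpy as np
f=np.load("s15.npz");W=f["W"]
for v in range(218,232):
    print(v,[ (u,*W[v,u].round(3)) for u in range(380,396) if .06<W[v,u,2]<.12 and W[v,u,0]>.53])
```

```text
218 []
219 []
220 []
221 [(387, np.float64(0.551), np.float64(0.13), np.float64(0.098))]
222 [(385, np.float64(0.549), np.float64(0.127), np.float64(0.094)), (386, np.float64(0.551), np.float64(0.128), np.float64(0.095)), (387, np.float64(0.553), np.float64(0.129), np.float64(0.098)), (388, np.float64(0.551), np.float64(0.133), np.float64(0.094))]
223 [(384, np.float64(0.552), np.float64(0.123), np.float64(0.096)), (385, np.float64(0.554), np.float64(0.124), np.float64(0.097)), (386, np.float64(0.554), np.float64(0.126), np.float64(0.097)), (387, np.float64(0.555), np.float64(0.128), np.float64(0.097)), (388, np.float64(0.555), np.float64(0.131), np.float64(0.096))]
224 [(384, np.float64(0.554), np.float64(0.122), np.float64(0.095)), (385, np.float64(0.556), np.float64(0.123), np.float64(0.097)), (386, np.float64(0.557), np.float64(0.125), np.float64(0.097)), (387, np.float64(0.558), np.float64(0.127), np.float64(0.097)), (388, np.float64(0.558), np.float64(0.13), np.float64(0.096)), (389, np.float64(0.559), np.float64(0.132), np.float64(0.097))]
225 [(384, np.float64(0.554), np.floa
[... 1655 characters left out ...]
at64(0.565), np.float64(0.125), np.float64(0.089)), (388, np.float64(0.57), np.float64(0.124), np.float64(0.096)), (389, np.float64(0.571), np.float64(0.126), np.float64(0.096)), (390, np.float64(0.571), np.float64(0.128), np.float64(0.095)), (391, np.float64(0.574), np.float64(0.129), np.float64(0.098))]
230 [(387, np.float64(0.569), np.float64(0.123), np.float64(0.091)), (388, np.float64(0.571), np.float64(0.124), np.float64(0.094)), (389, np.float64(0.572), np.float64(0.126), np.float64(0.093)), (390, np.float64(0.573), np.float64(0.128), np.float64(0.094))]
231 [(388, np.float64(0.573), np.float64(0.123), np.float64(0.092)), (389, np.float64(0.574), np.float64(0.125), np.float64(0.093))]
```

In the scene frame the shank tip is at x≈0.550, so the pin origin is about 3 mm outward of the block centre. The axis is at y≈0.127, z≈0.0915, which matches the groove to about 1 mm. Lowering.

```bash
python3 -m creep '{"slide":[[0,0.003,-0.05],[0,0.003,-0.11],[0,0.003,-0.17],[0,0.003,-0.22],[0,0.003,-0.25],[0,0.003,-0.27],[0,0.003,-0.28],[0,0.003,-0.28]],"twist":[[0,0,0],[0,0,0],[0,0,0],[0,0,0],[0,0,0],[0,0,0],[0,0,0],[0,0,0]],"fingers":[-1,-1,-1,-1,-1,-1,-1,-1]}'
```

```text
clock: 24.65
position: [0.634, 0.1328, 0.0268]
ee_rot: [0.0, 1.0, 0.021, 0.0]
contact_force: [0.0, -1.3, -0.0]
width: 0.017
```

```bash
python3 -m creep '{"slide":[[0,0,-0.01],[0,0,-0.02],[0,0,-0.028],[0,0,-0.028]],"twist":[[0,0,0],[0,0,0],[0,0,0],[0,0,0]],"fingers":[-1,-1,-1,-1]}'
python3 - <<'E'
from h import *
d=grab("scene"); cv2.imwrite("pics/s16.png",cv2.resize(d["img"][170:310,280:440],None,fx=5,fy=4.2,interpolation=2))
E
```

```text
clock: 25.05
position: [0.634, 0.1327, 0.0227]
ee_rot: [0.0, 1.0, 0.021, 0.0]
contact_force: [0.0, -0.2, -0.9]
width: 0.0168
```

View pics/s16.png

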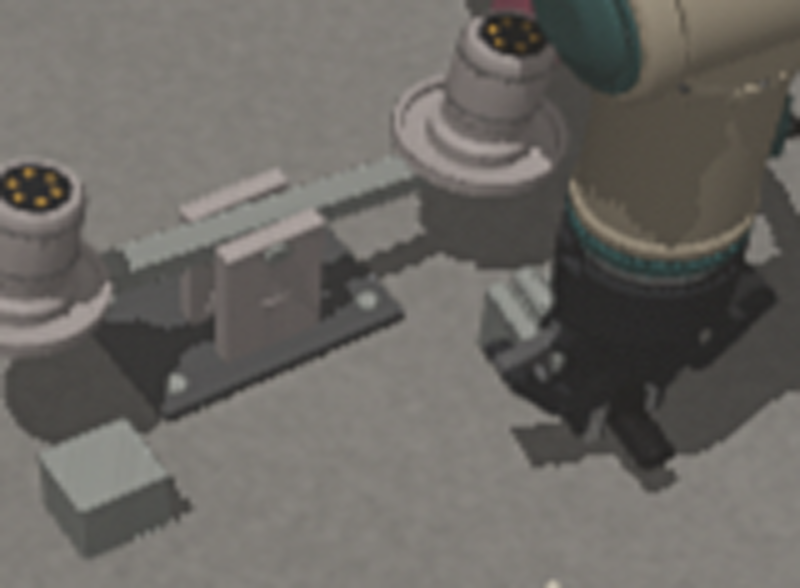

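The shank is in the notch but still hanging in the grip. Ease down until it touches.

```bash
python3 -m creep '{"slide":[[0,0,-0.005],[0,0,-0.01],[0,0,-0.01]],"twist":[[0,0,0],[0,0,0],[0,0,0]],"fingers":[-1,-1,-1]}'
```

```text
clock: 25.4
position: [0.6342, 0.1327, 0.0217]
ee_rot: [0.0, 1.0, 0.021, 0.0]
contact_force: [-0.1, 1.4, 3.2]
width: 0.0166
```

Seated (+3 N). Release and go straight up.

```bash
python3 -m creep '{"slide":[[0,0,0],[0,0,0],[0,0,0],[0,0,0],[0,0,0],[0,0,0],[0,0,0.1],[0,0,0.3],[0,0,0.55],[0,0,0.8],[0,0,1],[0,0,1]],"twist":[[0,0,0],[0,0,0],[0,0,0],[0,0,0],[0,0,0],[0,0,0],[0,0,0],[0,0,0],[0,0,0],[0,0,0],[0,0,0],[0,0,0]],"fingers":[-0.6,-0.3,0,1,1,1,1,1,1,1,1,1]}'
python3 - <<'E'
from h import *
d=grab("wrist"); cv2.imwrite("pics/w17.png",d["img"]); W=d["W"]; np.savez("w17.npz",W=W,img=d["img"])
d=grab("scene"); cv2.imwrite("pics/s17.png",cv2.resize(d["img"][150:300,260:440],None,fx=4,fy=4,interpolation=2)); np.savez("s17.npz",W=d["W"],img=d["img"])
P=W[(abs(W[...,0]-.575)<.02)&(abs(W[...,1]-.13)<.008)&(W[...,2]>.03)&(W[...,2]<.07)]; print(len(P),np.percentile(P[:,2],[50,95]))
m=(abs(W[...,0]-.58)<.12)&(abs(W[...,1]-.13)<.02)&(W[...,2]>.046)&(W[...,2]<.075)
P=W[m]
for x in np.arange(.545,.69,.01):
    q=P[abs(P[:,0]-x)<.003]
    if len(q): q=q[q[:,2]>np.percentile(q[:,2],97)-.003]; print(x.round(3),len(q),q[:,1].mean().round(4),q[:,2].max().round(4))
E
```

```text
clock: 26.6
position: [0.637, 0.1331, 0.1767]
ee_rot: [-0.0, 1.0, 0.021, 0.005]
contact_force: [0.2, -0.2, 1.0]
width: 0.0857
857 [0.04944819 0.0513892 ]
0.555 57 0.1394 0.0562
0.565 141 0.1319 0.0567
0.575 140 0.1319 0.0565
0.585 147 0.1307 0.0565
0.595 112 0.1277 0.0567
0.605 119 0.1309 0.0583
0.615 109 0.132 0.0548
0.625 113 0.1321 0.0548
0.635 105 0.1328 0.0553
0.645 118 0.133 0.0549
0.655 125 0.1336 0.055
0.665 126 0.1339 0.0547
0.675 93 0.1342 0.055
```

View pics/w17.png

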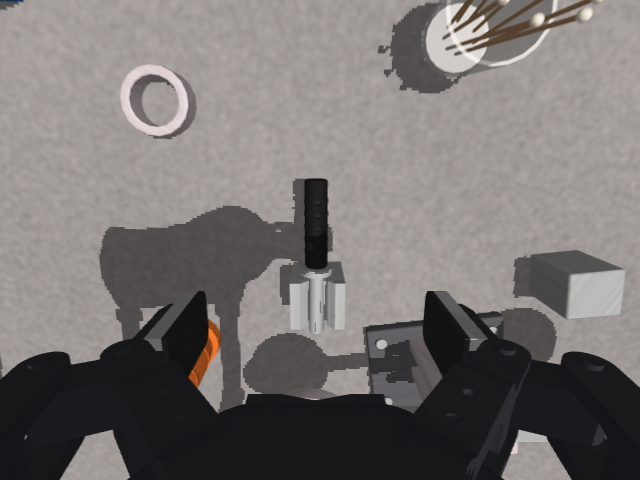

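View pics/s17.png

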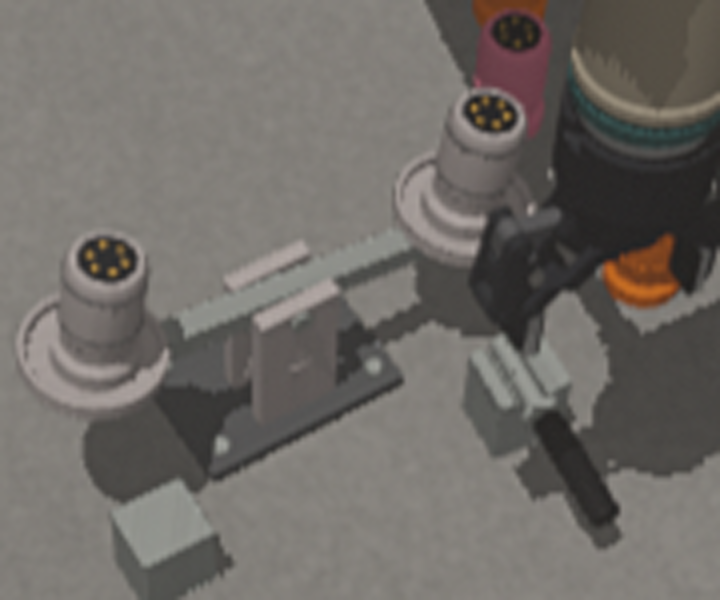

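Wrist view: the shank lies in the notch (px 316,300), the collar is just outside the block (316,270), and the handle top is at 0.055, so the axis is at about 0.046. Scene: the left pan (the shell at 490,115) is down. I'll quantify both shells and the pin's x.

Run:
```python
import numpy as np,cv2
f=np.load("w17.npz");W=f["W"]
m=(abs(W[...,0]-.64)<.06)&(abs(W[...,1]-.133)<.012)&(W[...,2]>.046)&(W[...,2]<.075);P=W[m];print("handle end x",P[:,0].max(),"collar x",np.percentile(P[P[:,2]>.0565][:,0],[2,98]))
f=np.load("s17.npz");W=f["W"]
for c,z0,z1 in (((.4885,.135),.150,.19),((.5305,-.10),.18,.23)):
    m=(np.hypot(W[...,0]-c[0],W[...,1]-c[1])<.035)&(W[...,2]>z0)&(W[...,2]<z1)
    P=W[m];top=P[P[:,2]>np.percentile(P[:,2],99.5)-.009]
    print(len(P),"zmax",P[:,2].max().round(4),"top",cv2.minEnclosingCircle(top[:,:2].astype(np.float32)),top.mean(0).round(4))
    A=np.c_[top[:,:2]-top[:,:2].mean(0),np.ones(len(top))]; print("slope",np.linalg.lstsq(A,top[:,2],rcond=None)[0].round(3))
```

```text
handle end x 0.6765923152156794 collar x [0.6005653  0.60658683]
352 zmax 0.1781 top ((0.49093231558799744, 0.13802634179592133), 0.021755877882242203) [0.491  0.1369 0.1721]
slope [-0.013 -0.067  0.172]
455 zmax 0.2139 top ((0.5307360291481018, -0.09445809572935104), 0.022200368344783783) [ 0.5317 -0.0944  0.2077]
slope [ 0.002 -0.07   0.208]
```

The pin origin is about 3 mm outward of the block centre, within 12 mm. The shell tops differ by 35.7 mm, so the beam is at about 0.149 rad with the left low. Next, rise and go over the left shell with the jaws turned along the stand's x.

```bash
python3 -m creep '{"slide":[[0,0,0.2],[0,0,0.45],[0,0,0.67],[-0.1,0,0.73],[-0.3,0,0.73],[-0.5,0,0.73],[-0.7,0.01,0.73],[-0.85,0.015,0.73],[-0.973,0.015,0.73],[-0.973,0.015,0.73],[-0.973,0.015,0.73],[-0.973,0.015,0.73],[-0.973,0.015,0.73],[-0.973,0.015,0.73],[-0.973,0.015,0.73]],"twist":[[0,0,0.02],[0,0,0.04],[0,0,0.06],[0,0,0.08],[0,0,0.1],[0,0,0.12],[0,0,0.14],[0,0,0.16],[0,0,0.18],[0,0,0.2],[0,0,0.22],[0,0,0.24],[0,0,0.26],[0,0,0.2714],[0,0,0.2714]],"fingers":[1,1,1,1,1,1,1,1,1,1,1,1,1,1,1]}'
python3 - <<'E'
from h import *
s=telemetry.get_state();print(s["position"],s["ee_rot"])
d=grab("wrist"); cv2.imwrite("pics/w18.png",d["img"]); W=d["W"]
m=(np.hypot(W[...,0]-.488,W[...,1]-.138)<.035)&(W[...,2]>.163)&(W[...,2]<.185);P=W[m];print(len(P),cv2.minEnclosingCircle(P[:,:2].astype(np.float32)),P.mean(0))
A=np.c_[P[:,:2]-P[:,:2].mean(0),np.ones(len(P))]; print(np.linalg.lstsq(A,P[:,2],rcond=None)[0])
E
```

```text
clock: 28.2
position: [0.4871, 0.1348, 0.2788]
ee_rot: [-0.001, 0.642, 0.766, -0.001]
contact_force: [1.2, 0.6, -0.5]
width: 0.0853
[0.48712521 0.13482485 0.27876912] [-0.00126453  0.64238264  0.76638176 -0.00139363]
2806 ((0.48767292499542236, 0.13948479294776917), 0.022322939708828926) [0.48744502 0.14126225 0.17178347]
[ 0.02653303 -0.15386959  0.17178347]
```

View pics/w18.png

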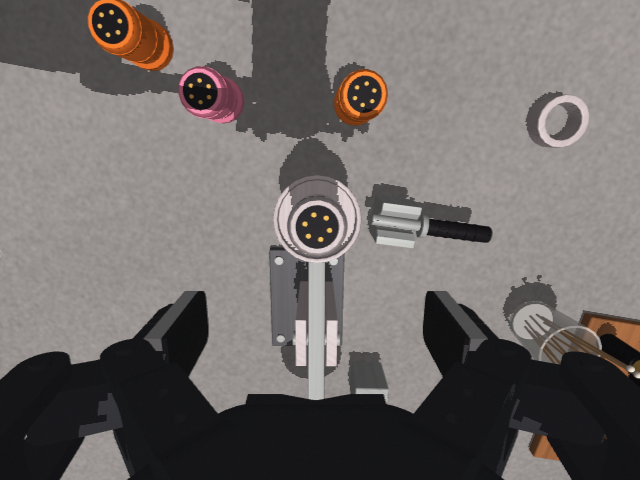

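The wrist view confirms the left shell tilted about 0.15 rad outward, with its top at (0.488, 0.140). I'll tilt the tool to match and stand off 110 mm along the shell's axis.

```bash
python3 -m creep '{"slide":[[0,0.03,-0.05],[-0.01,0.07,-0.15],[-0.013,0.107,-0.263],[-0.013,0.107,-0.263],[-0.013,0.107,-0.263]],"twist":[[-0.008,-0.001,0],[-0.016,-0.003,0],[-0.0235,-0.0042,0],[-0.0235,-0.0042,0],[-0.0235,-0.0042,0]],"fingers":[1,1,1,1,1]}'
python3 - <<'E'
from h import *
from scipy.spatial.transform import Rotation as R
s=telemetry.get_state();q=s["ee_rot"];M=R.from_quat(np.r_[q[1:],q[0]]).as_matrix()
print(s["position"]); print(M.round(3))
tgt=np.array([.488,.1345,.1305]); print((tgt-s["position"])/.15)
d=grab("wrist"); cv2.imwrite("pics/w19.png",d["img"])
E
```

```text
clock: 28.75
position: [0.4857, 0.1511, 0.2407]
ee_rot: [0.057, 0.64, 0.764, -0.049]
contact_force: [0.8, 0.1, 0.7]
width: 0.0853
[0.48573416 0.1510833  0.24072011]
[[-0.174  0.985  0.025]
 [ 0.973  0.175 -0.147]
 [-0.149 -0.001 -0.989]]
[ 0.0151056  -0.11055531 -0.73480074]
```

View pics/w19.png

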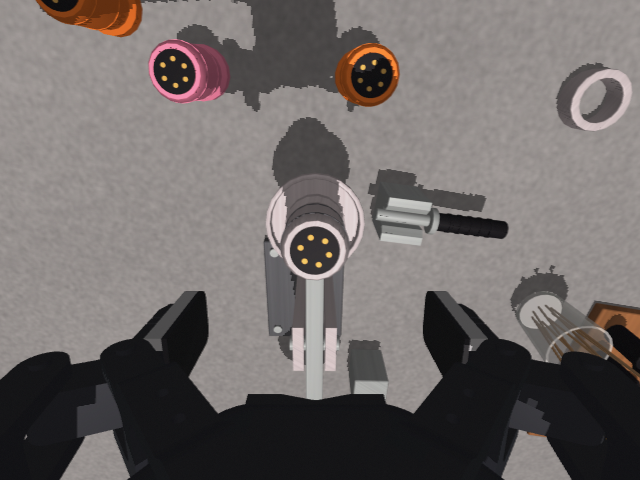

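The tool is aligned with the shell axis (tool z = 0.025, -0.147, -0.989). Advance along it and close.

```bash
python3 -m creep '{"slide":[[0.003,-0.022,-0.147],[0.007,-0.045,-0.3],[0.01,-0.068,-0.45],[0.014,-0.09,-0.6],[0.016,-0.102,-0.68],[0.017,-0.11,-0.73],[0.017,-0.11,-0.73],[0.017,-0.11,-0.73]],"twist":[[0,0,0],[0,0,0],[0,0,0],[0,0,0],[0,0,0],[0,0,0],[0,0,0],[0,0,0]],"fingers":[1,1,1,1,1,1,1,1]}'
python3 -m creep '{"slide":[[0,0,0],[0,0,0],[0,0,0],[0,0,0],[0,0,0],[0,0,0],[0,0,0]],"twist":[[0,0,0],[0,0,0],[0,0,0],[0,0,0],[0,0,0],[0,0,0],[0,0,0]],"fingers":[0.3,0,-1,-1,-1,-1,-1]}' 40
python3 - <<'E'
from h import *
d=grab("wrist"); cv2.imwrite("pics/w20.png",d["img"])
d=grab("scene"); cv2.imwrite("pics/s20.png",cv2.resize(d["img"][150:300,260:440],None,fx=4,fy=4,interpolation=2))
E
```

```text
clock: 29.6
position: [0.4894, 0.1346, 0.1327]
ee_rot: [0.058, 0.641, 0.764, -0.047]
contact_force: [-0.2, -0.5, 0.7]
width: 0.0853
clock: 30.3
position: [0.4888, 0.1347, 0.1324]
ee_rot: [0.058, 0.641, 0.764, -0.048]
contact_force: [-2.0, 0.9, 6.0]
width: 0.0428
```

View pics/w20.png

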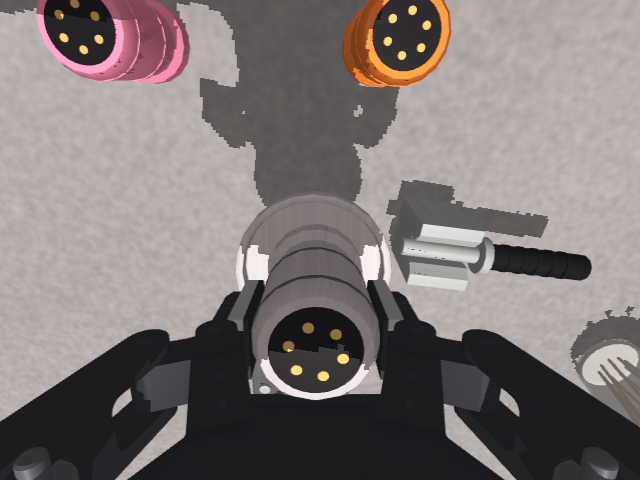

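View pics/s20.png

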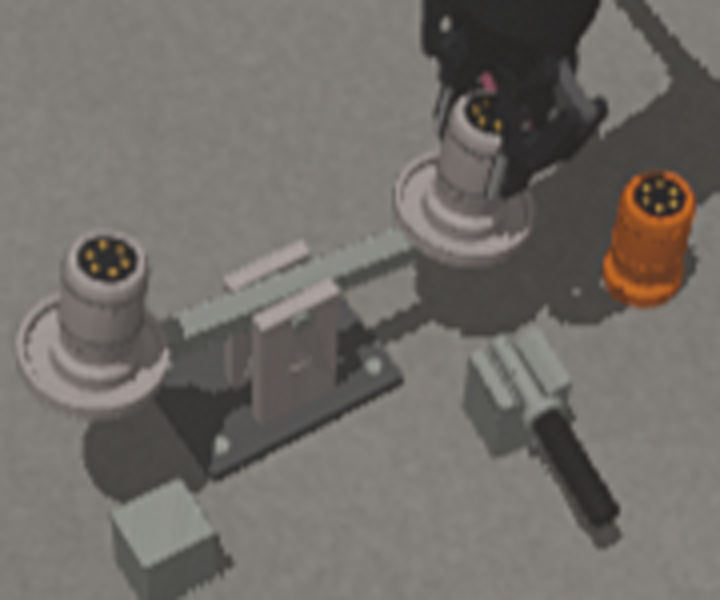

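The lower-pan shell is gripped and the right shell and pin are untouched. I'll lift slowly at about 20 mm/s while untilting, so the beam follows up gently and the other shell isn't jolted.

```bash
python3 -m creep '{"slide":[[0.001,-0.004,0.0125],[0.001,-0.008,0.025],[0.002,-0.012,0.0375],[0.003,-0.016,0.05],[0.003,-0.02,0.0625],[0.004,-0.024,0.075],[0.005,-0.028,0.0875],[0.005,-0.032,0.1],[0.006,-0.036,0.1125],[0.007,-0.04,0.125],[0.007,-0.042,0.14],[0.008,-0.044,0.155],[0.008,-0.046,0.17],[0.009,-0.048,0.185],[0.009,-0.05,0.2],[0.01,-0.052,0.215],[0.01,-0.054,0.23],[0.01,-0.056,0.245],[0.011,-0.058,0.26],[0.011,-0.06,0.275]],"twist":[[0.0024,0.0004,0],[0.0047,0.0008,0],[0.007,0.0013,0],[0.0094,0.0017,0],[0.0118,0.0021,0],[0.0141,0.0025,0],[0.0165,0.0029,0],[0.0188,0.0034,0],[0.0212,0.0038,0],[0.0235,0.0042,0],[0.0235,0.0042,0],[0.0235,0.0042,0],[0.0235,0.0042,0],[0.0235,0.0042,0],[0.0235,0.0042,0],[0.0235,0.0042,0],[0.0235,0.0042,0],[0.0235,0.0042,0],[0.0235,0.0042,0],[0.0235,0.0042,0]],"fingers":[-1,-1,-1,-1,-1,-1,-1,-1,-1,-1,-1,-1,-1,-1,-1,-1,-1,-1,-1,-1]}'
python3 - <<'E'
from h import *
d=grab("scene"); cv2.imwrite("pics/s21.png",cv2.resize(d["img"][150:300,260:440],None,fx=4,fy=4,interpolation=2))
d=grab("wrist"); cv2.imwrite("pics/w21.png",d["img"])
E
```

```text
clock: 32.4
position: [0.4902, 0.1256, 0.1731]
ee_rot: [-0.0, 0.642, 0.766, 0.0]
contact_force: [-0.5, -0.3, -2.5]
width: 0.0427
```

View pics/s21.png

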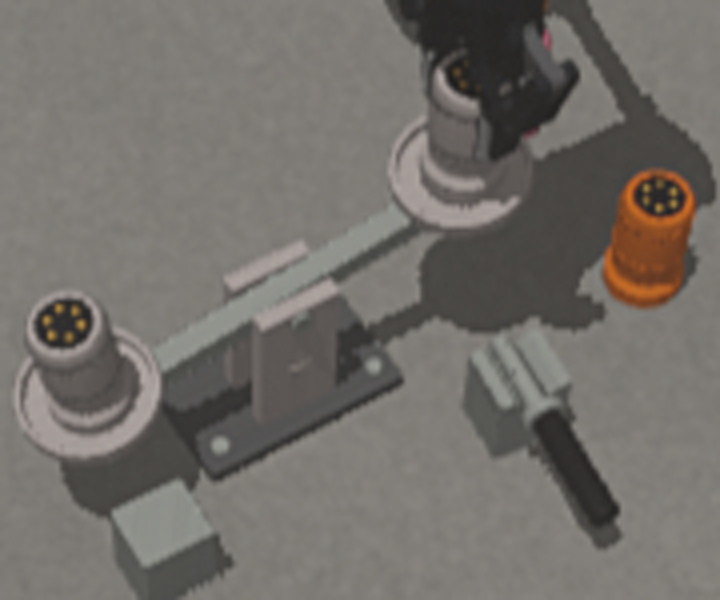

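View pics/w21.png

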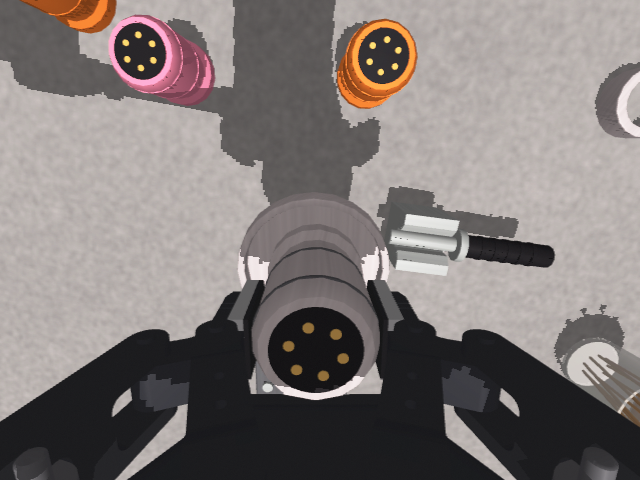

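The beam followed gently, and the right shell still stands on its pan. Lift clear, then carry to the tray along lower x.

```bash
python3 -m creep '{"slide":[[0,0,0.1],[0,0,0.25],[0,0,0.4],[0,0,0.6],[0,0,0.75],[-0.1,-0.1,0.8],[-0.25,-0.3,0.8],[-0.4,-0.5,0.8],[-0.55,-0.75,0.8],[-0.6,-0.95,0.8],[-0.6,-1,0.8]],"twist":[[0,0,0],[0,0,0],[0,0,0],[0,0,0],[0,0,0],[0,0,0],[0,0,0],[0,0,0],[0,0,0],[0,0,0],[0,0,0]],"fingers":[-1,-1,-1,-1,-1,-1,-1,-1,-1,-1,-1]}'
python3 -m creep '{"slide":[[0,-0.2,0],[0,-0.4,0],[0,-0.65,0],[0,-0.9,0],[0,-1,0],[0,-1,0]],"twist":[[0,0,0],[0,0,0],[0,0,0],[0,0,0],[0,0,0],[0,0,0]],"fingers":[-1,-1,-1,-1,-1,-1]}'
python3 -m creep '{"slide":[[0,-0.2,0],[0,-0.4,0],[0,-0.65,0],[-0.05,-0.9,0],[-0.1,-1,0],[-0.12,-1,0],[-0.12,-1,0],[-0.12,-1,0]],"twist":[[0,0,0],[0,0,0],[0,0,0],[0,0,0],[0,0,0],[0,0,0],[0,0,0],[0,0,0]],"fingers":[-1,-1,-1,-1,-1,-1,-1,-1]}'
```

```text
clock: 33.6
position: [0.3988, -0.0266, 0.293]
ee_rot: [0.0, 0.644, 0.765, -0.001]
contact_force: [0.5, 0.9, -1.7]
width: 0.0429
clock: 34.2
position: [0.4008, -0.1759, 0.2925]
ee_rot: [-0.0, 0.643, 0.766, 0.0]
contact_force: [0.6, 1.2, -2.2]
width: 0.0429
clock: 35.0
position: [0.3828, -0.3227, 0.293]
ee_rot: [-0.0, 0.642, 0.767, 0.001]
contact_force: [0.0, -0.5, -3.2]
width: 0.0433
```

```bash
python3 -m creep '{"slide":[[0,-0.147,0],[0,-0.147,-0.15],[0,-0.147,-0.4],[0,-0.147,-0.7],[0,-0.147,-0.9],[0,-0.147,-1],[0,-0.147,-1],[0,-0.147,-1]],"twist":[[0,0,0],[0,0,0],[0,0,0],[0,0,0],[0,0,0],[0,0,0],[0,0,0],[0,0,0]],"fingers":[-1,-1,-1,-1,-1,-1,-1,-1]}'
python3 - <<'E'
from h import *
d=grab("wrist"); cv2.imwrite("pics/w22.png",d["img"])
d=grab("scene"); cv2.imwrite("pics/s22.png",cv2.resize(d["img"][150:350,100:360],None,fx=3,fy=3,interpolation=2))
E
```

```text
clock: 35.8
position: [0.383, -0.3468, 0.1435]
ee_rot: [0.001, 0.642, 0.767, -0.0]
contact_force: [0.1, -0.5, -3.0]
width: 0.0429
```

View pics/w22.png

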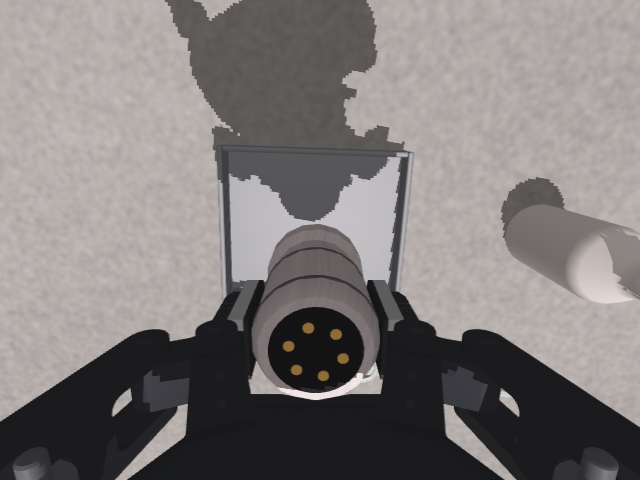

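View pics/s22.png

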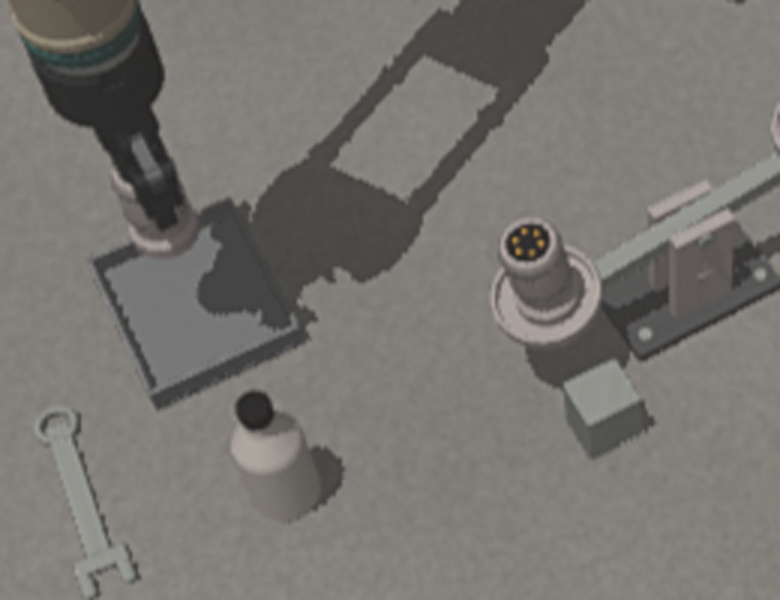

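The shell hangs vertically over the tray. Lower to just above the floor.

```bash
python3 -m creep '{"slide":[[0,0,-0.1],[0,0,-0.25],[0,0,-0.4],[0,0,-0.52],[0,0,-0.6],[0,0,-0.64],[0,0,-0.655],[0,0,-0.655]],"twist":[[0,0,0],[0,0,0],[0,0,0],[0,0,0],[0,0,0],[0,0,0],[0,0,0],[0,0,0]],"fingers":[-1,-1,-1,-1,-1,-1,-1,-1]}'
python3 -m creep '{"slide":[[0,0,-0.008],[0,0,-0.016],[0,0,-0.016]],"twist":[[0,0,0],[0,0,0],[0,0,0]],"fingers":[-1,-1,-1]}'
```

```text
clock: 36.7
position: [0.3827, -0.347, 0.0452]
ee_rot: [0.001, 0.642, 0.766, -0.0]
contact_force: [0.5, 0.7, -2.4]
width: 0.0425
clock: 37.0
position: [0.3824, -0.3466, 0.0426]
ee_rot: [0.0, 0.642, 0.766, -0.0]
contact_force: [-0.4, -0.1, -2.9]
width: 0.0429
```

```bash
python3 -m creep '{"slide":[[0,0,-0.006],[0,0,-0.012],[0,0,-0.012]],"twist":[[0,0,0],[0,0,0],[0,0,0]],"fingers":[-1,-1,-1]}'
```

```text
clock: 37.3
position: [0.3824, -0.3468, 0.0419]
ee_rot: [0.001, 0.642, 0.766, -0.0]
contact_force: [-1.7, 1.5, 8.8]
width: 0.0429
```

Touchdown (+9 N). Release and rise.

```bash
python3 -m creep '{"slide":[[0,0,0.006],[0,0,0.006],[0,0,0.006],[0,0,0.006],[0,0,0.006],[0,0,0.006],[0,0,0.1],[0,0,0.3],[0,0,0.6],[0,0,0.85],[0,0,1],[0,0,1]],"twist":[[0,0,0],[0,0,0],[0,0,0],[0,0,0],[0,0,0],[0,0,0],[0,0,0],[0,0,0],[0,0,0],[0,0,0],[0,0,0],[0,0,0]],"fingers":[-0.2,0.1,1,1,1,1,1,1,1,1,1,1]}'
python3 - <<'E'
from h import *
d=grab("wrist"); cv2.imwrite("pics/w23.png",d["img"])
d=grab("scene"); cv2.imwrite("pics/s23.png",d["img"]); W=d["W"]
def top(W,c,z0,z1):
    P=W[(np.hypot(W[...,0]-c[0],W[...,1]-c[1])<.04)&(W[...,2]>z0)&(W[...,2]<z1)]; return len(P),cv2.minEnclosingCircle(P[:,:2].astype(np.float32)),P.mean(0).round(4)
print(top(W,(.382,-.347),.076,.09),top(W,(.5305,-.112),.162,.19))
cv2.imwrite("pics/s23c.png",cv2.resize(d["img"][150:300,260:440],None,fx=4,fy=4,interpolation=2))
E
```

```text
clock: 38.5
position: [0.3838, -0.3484, 0.1943]
ee_rot: [0.004, 0.642, 0.766, -0.001]
contact_force: [-0.4, -0.3, -0.8]
width: 0.0857
(246, ((0.38526561856269836, -0.3476540446281433), 0.023155629634857178), array([ 0.3863, -0.3458,  0.0813])) (326, ((0.5357541441917419, -0.11725486069917679), 0.022690003737807274), array([ 0.5378, -0.1176,  0.1708]))
```

View pics/s23.png

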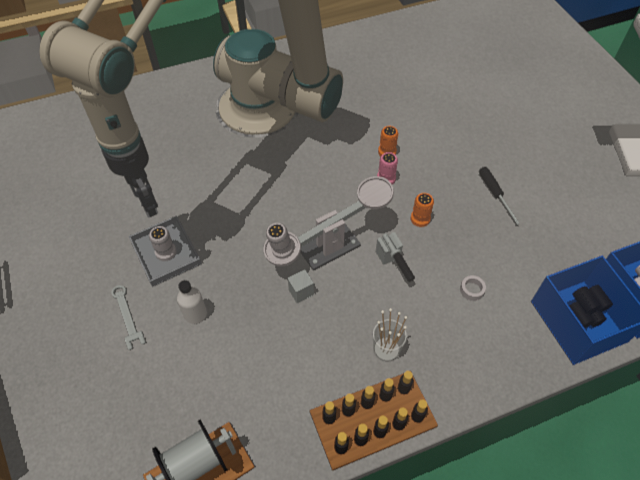

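View pics/w23.png

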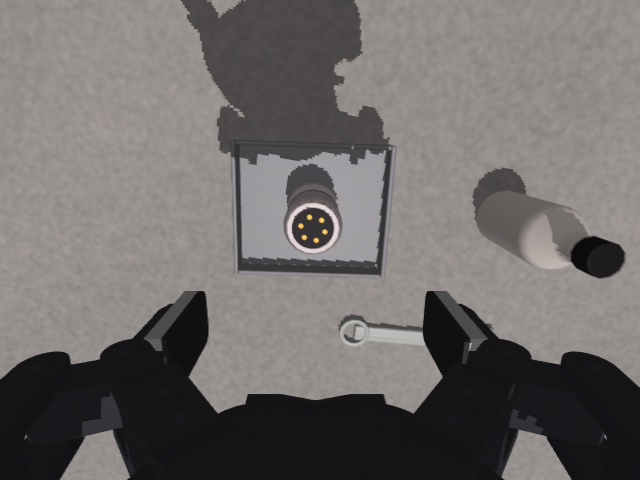

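View pics/s23c.png

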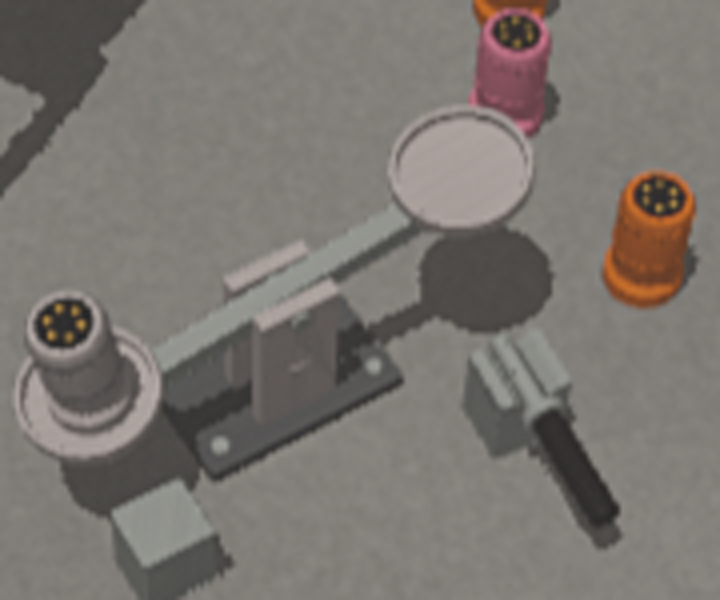

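Final picture: one shell stands upright in the tray near (0.384, -0.347). The other is on the right pan, with its top within about 3 mm of where it should be. The pin is in the notch and the bystanders are where they started. I'll hold briefly to settle, then hand in.

```bash
python3 -m creep '{"slide":[[0,0,0],[0,0,0],[0,0,0],[0,0,0],[0,0,0]],"twist":[[0,0,0],[0,0,0],[0,0,0],[0,0,0],[0,0,0]],"fingers":[1,1,1,1,1]}'
python3 - <<'E'
from h import *
d=grab("scene");W=d["W"]
for c,z0,z1 in (((.382,-.347),.076,.09),((.5305,-.112),.162,.19)):
    P=W[(np.hypot(W[...,0]-c[0],W[...,1]-c[1])<.04)&(W[...,2]>z0)&(W[...,2]<z1)];print(P.mean(0).round(4))
from rig import order
print(order.sign_off())
E
```

```text
clock: 39.1
position: [0.3822, -0.3465, 0.1901]
ee_rot: [-0.0, 0.642, 0.766, 0.0]
contact_force: [-0.1, -0.5, -0.4]
width: 0.0853
[ 0.3863 -0.3463  0.0812]
[ 0.5378 -0.1174  0.1705]
the job is handed in; nothing more can be done
None
```

The job is done and handed in at about 39 s of the 72 s allowed. I stood the two grey shells on the pans with the pin still in, then drew the pin and laid it in the notch. The left pan dropped (beam about 0.15 rad), so I moved its shell to the tray and left the other on the right pan.

- **Tray shell:** upright near (0.384, -0.347), about 2 mm from the tray centre.
- **Other shell:** standing on the right pan, its top within about 3 mm of where a centred shell's top would be. Neither shell moved in two looks half a second apart.
- **Pin:** measured right after I let go of it, about 3 mm outward of the block's centre, axis at about 45–46 mm, roughly in line with the notch. The last scene picture shows it still there; I did not remeasure it.
- **Everything else:** the bystanders look unmoved by eye, and the gripper was open and clear.

The one disagreement was the notch block's yaw: 0.2–0.5° from the fixed cameras against 2.5° from the wrist camera. I used the wrist value and the pin seated cleanly. No check failed.

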